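# Count three wound coils into the repair kit tray

## Task

Make up the repair kit: count off the top three of the five wide wound coils, sliding them up off their post under the work light, and set them down, without dropping them, in the shallow kit tray, flat and side by side on its floor. Leave the other two wide coils on the post, do not knock the light, and leave everything else on the bench where it is.

Things in the scene. Friction and masses are not known exactly. Their poses are not given: they have to be found in the camera images.
- wide_coil1: wide wound coil: black flanged bobbin wound with copper, outer diameter 44, height 14, bore 20, about 80 g, rigid. Origin at its centre, z along its axis. The five wide coils start stacked loosely on the wide post, at the very bottom (centre 15 above the table)
- wide_coil2: wide wound coil: black flanged bobbin wound with copper, outer diameter 44, height 14, bore 20, about 80 g, rigid. Origin at its centre, z along its axis. The five wide coils start stacked loosely on the wide post, second from the bottom (centre 29 above the table)
- wide_coil3: wide wound coil: black flanged bobbin wound with copper, outer diameter 44, height 14, bore 20, about 80 g, rigid. Origin at its centre, z along its axis. The five wide coils start stacked loosely on the wide post, in the middle (centre 43 above the table)
- wide_coil4: wide wound coil: black flanged bobbin wound with copper, outer diameter 44, height 14, bore 20, about 80 g, rigid. Origin at its centre, z along its axis. The five wide coils start stacked loosely on the wide post, second from the top (centre 57 above the table)
- wide_coil5: wide wound coil: black flanged bobbin wound with copper, outer diameter 44, height 14, bore 20, about 80 g, rigid. Origin at its centre, z along its axis. The five wide coils start stacked loosely on the wide post, on top (centre 71 above the table)
- wide_post: upright fixed steel post carrying the wide coils: round grey foot of diameter 56, 8 high, and a 14 diameter rod whose top is 86 above the table. Origin on the table at the rod's axis, z up, x and y parallel to the light bar's
- narrow_post: the other upright fixed post, 160 beside the wide one under the same light bar: foot diameter 44, 8 high, rod diameter 10, top 86 above the table, carrying the two narrow coils. Not part of the job. Origin on the table at the rod's axis
- narrow_coil1: lower narrow coil on the narrow post: same make but outer diameter 28, height 22, bore 16. Origin at its centre. Not part of the job
- narrow_coil2: upper narrow coil, as the lower one
- light_bar: fixed work light over both posts: aluminium bar 360 long (y), 90 deep (its x -20 to +70), 26 thick, underside 250 above the table, on two 16 diameter legs at x +45, y -165 and +165 (feet 80 by 40, 6 high). Blocks a hand coming straight down on the posts. Origin on the table midway between the posts, which stand at its y +80 and -80, either way round; +x points away from the robot
- kit_tray: fixed shallow black kit tray, starts empty: outside 120 (x) by 240 (y) by 24 high, walls 4, floor 4. Origin at the centre of its underside, on the table; y along its long side
- kit_tray_in (a point): centre of the kit tray's inner floor, 4 above the table, axes as the tray; the inside is 112 (x) by 232 (y), walls 20 high above the floor
- parts_bin: fixed square black parts bin, 110 by 110 by 40 high, with odd components in it; not part of the job. Kit tray and bin stand on opposite sides, left or right. Origin at the centre of its underside
- screwdriver: loose screwdriver lying between tray and bin, 150 long along its x, about 25 thick; not part of the job. Origin at the middle of its underside
- flux_jar: loose jar, diameter 48, height 60, at the left side; not part of the job. Origin at the centre of its underside
- heatsink: loose finned heatsink 50 by 40 by 26 high, at the right side; not part of the job. Origin at the centre of its underside
- tin: loose flat steel tin, diameter 60, height 22, at the left side; not part of the job. Origin at the centre of its underside
There are look-alikes about, which are no part of the job. What is shaped like the wide_coil5 but turquoise is not meant.

How it is judged:
At the end, for the whole second after the job is handed in: The top three wide coils lie in the kit tray, centres inside its walls, flat (0.15 rad, either face up) on its floor (centre 4 to 10.5 mm above it); the other two are still on the wide post (centre within 6 mm of its axis, below 34 mm), flat; all released and at rest (under 0.02 m/s) (horizontal distance between each of wide_coil1, wide_coil2 and wide_post below 0.006 m and z of each of wide_coil1, wide_coil2 in the frame of wide_post below 0.034 m and (angle between wide_coil1's own z axis and vertical below 0.15 rad or angle between wide_coil1's own z axis and vertical above 2.99 rad) and (angle between wide_coil2's own z axis and vertical below 0.15 rad or angle between wide_coil2's own z axis and vertical above 2.99 rad) and x of wide_coil3 in the frame of kit_tray_in between -0.056 and 0.056 m and y of wide_coil3 in the frame of kit_tray_in between -0.116 and 0.116 m and z of wide_coil3 in the frame of kit_tray_in between 0.004 and 0.0105 m and (angle between wide_coil3's own z axis and vertical below 0.15 rad or angle between wide_coil3's own z axis and vertical above 2.99 rad) and x of wide_coil4 in the frame of kit_tray_in between -0.056 and 0.056 m and y of wide_coil4 in the frame of kit_tray_in between -0.116 and 0.116 m and z of wide_coil4 in the frame of kit_tray_in between 0.004 and 0.0105 m and (angle between wide_coil4's own z axis and vertical below 0.15 rad or angle between wide_coil4's own z axis and vertical above 2.99 rad) and x of wide_coil5 in the frame of kit_tray_in between -0.056 and 0.056 m and y of wide_coil5 in the frame of kit_tray_in between -0.116 and 0.116 m and z of wide_coil5 in the frame of kit_tray_in between 0.004 and 0.0105 m and (angle between wide_coil5's own z axis and vertical below 0.15 rad or angle between wide_coil5's own z axis and vertical above 2.99 rad) and linear speed of each of wide_coil1, wide_coil2, wide_coil3, wide_coil4, wide_coil5 below 0.02 m/s and contact force between the fingers and wide_coil1 below 0.05 N and contact force between the fingers and wide_coil2 below 0.05 N and contact force between the fingers and wide_coil3 below 0.05 N and contact force between the fingers and wide_coil4 below 0.05 N and contact force between the fingers and wide_coil5 below 0.05 N); the robot touches nothing.
It fails at once if a wide coil is dropped or thrown (moves faster than 0.9 m/s while no finger touches it) ((contact force between the fingers and wide_coil1 below 0.001 N and linear speed of wide_coil1 above 0.9 m/s) or (contact force between the fingers and wide_coil2 below 0.001 N and linear speed of wide_coil2 above 0.9 m/s) or (contact force between the fingers and wide_coil3 below 0.001 N and linear speed of wide_coil3 above 0.9 m/s) or (contact force between the fingers and wide_coil4 below 0.001 N and linear speed of wide_coil4 above 0.9 m/s) or (contact force between the fingers and wide_coil5 below 0.001 N and linear speed of wide_coil5 above 0.9 m/s)).
It fails at once if the robot knocks the work light (more than 8 N) (contact force between any of the arm, the fingers and light_bar above 8 N).
It fails at once if a narrow coil is moved more than 12 mm, or another loose thing on the bench more than 20 mm (distance of any of narrow_coil1, narrow_coil2 from where it was at the start of the episode above 0.012 m or distance of any of screwdriver, flux_jar, heatsink, tin from where it was at the start of the episode above 0.02 m).
It also fails if it takes over 72 s, if anything falls off the work surface, if the arm or the gripper's body presses on something with over 40 N, if the wrist force passes 120 N, or if a joint passes its speed limit or range.

## Robot

A 7-joint arm with a two-finger parallel gripper is mounted at the origin on the work surface. World frame = base frame: x ahead of the robot, y to its left, z up, the work surface at z = 0. Lengths are in m, angles in rad, forces in N, time in s.
With the tool pointing down it reaches from about 0.425 to 0.8 m from the base axis. Payload 8.3 kg.
Tool frame: the origin (TCP) lies between the finger pads; the fingertips stand 25 mm ahead of it and the grasp point (between the pads) lies 6 mm ahead of it (tip_extent is the distance from the TCP to the fingertips, in m); z points along the fingers, y is the direction in which the jaws open and shut (so a half turn about z gives the same grasp; the last joint's range is limited). The gripper opens to 85 mm and grips with 20 to 120 N. Pads are 22 mm wide; open, the fingers measure 114 mm over their backs; the gripper's body (76 mm by 85 mm) begins 54 mm behind the grasp point. The pads swing forward as they close: fully open they stand 13 mm farther back than shut.
Start: joints at [1.228, 0.383, 0.016, 1.37, -0.006, 1.388, -0.046], TCP at [0.173, -0.601, 0.233] pointing down, gripper open.
Joint ranges: [-2.95, 2.95], [-0.25, 2.06], [-1.52, 1.56], [0.18, 2.33], [-1.44, 4.58], [0.02, 2.06], [-3.01, 3.01]. Speed limits (rad/s): [2.39, 2.39, 3.01, 3.01, 3.14, 3.14, 3.14].

## Interface

Orientations are given as a unit quaternion [x, y, z, w].
In Python, from plant import sense, get_image, camera_params, sign_off, tip_extent gives the robot as it stands.
- The arm moves only by the tool drive_tool, never from a script. Its argument "motion" is text: rows parted by semicolons, each of 4 numbers parted by spaces: the shift along the tool's x, y, z normalised to -1 to 1, where 1 is 0.2 m, then the turn about the tool's z normalised to -1 to 1, where 1 is 2 rad. In form: tx ty tz twist; .... A call has exactly 10 rows; each row is the pose to reach, as a shift and turn from the pose measured when the call began, along the tool's axes at that moment; what a row does not reach only later rows make up. A row lasts 1/12 s, in which the tool goes at most 41.7 mm and 7.16 degrees, less where a joint would pass 70% of its speed; a pose out of reach is approached as far as the arm can. A call with a number of a shift or a turn outside -1 to 1 is refused whole. A call with a gripper value outside its range is refused whole. "hand" is the finger opening in mm, from 0 to 85.4, set as the call begins (left out, the last holds). The fingers move at their own pace and stop on an object; "squeeze" is the grip in N (left out, the last holds). Time passes only in rows, so rows that repeat a pose let the fingers close, or fill a call up. It gives the time, the measured TCP pose, the force and the opening at its end, in the units of the state.
- sense(): the state, without advancing time (a new reading comes with each control period).
- get_image(name): name is "scene" or "top" or "wrist"; returns (picture, depth): 480x640x3 uint8, red, green, blue; 480x640 float32, m along the optical axis (not along the pixel's ray), 0 where there is no reading.
- camera_params(name): a dict with "fx", "fy", "cx", "cy" (pixels), "pose" (4x4, takes a point from camera to world coordinates); the wrist camera has in their place "hand_eye" (4x4, takes a point from camera to tool coordinates, whose origin is the TCP and whose axes are the flange's). Camera axes: x right, y down, z forward; pixel columns grow to the right and rows downward; lengths in m; the calibration is good to about 2 mm. A picture is of the moment at which its call begins: read the wrist's pose just before it. camera_params takes no time and is no camera call.
- sign_off(): hands the job in, once; it reports no verdict.
The state is a dict: "time": time; "joints": joint angles; "qd": joint speeds; "tau": joint torques, N m; "position": TCP position; "eef_rot": TCP orientation; "contact_force": force on the tool from outside, world axes, zero at the start; "torque": the same for the moment, N m; "finger_gap": finger opening in m.
Only numpy, scipy, OpenCV 4.12 (cv2) and the standard library are available. Lean on these libraries where they do the work, as an engineer would, in place of code of your own. Each camera call takes 0.05 s, during which the arm holds its last target.

## Working session

There is one attempt and no reset: what is moved stays moved. The work goes in short steps, Python scripts to look and compute and a tool call to move; the robot and the scene stay as the last step left them, time stands still between calls to the robot, and variables do not carry over. Pictures are saved under pics/ and viewed, and the job is handed in when it is done.

Besides the shell and the picture viewer there is one more tool, called after "Emit:" by a JSON object that holds its "method" and its "body", one argument or row to a line. drive_tool: Moves the arm, as the interface text tells. Scaled input: -1 to 1 covers 0.2 m each way for a shift and 2 rad each way for a turn. Its arguments: {"type":"object","properties":{"motion":{"type":"string"},"hand":{"type":"number"},"squeeze":{"type":"number"}},"required":["motion"]}

```bash
ls; mkdir -p pics
python3 - <<'E'
from plant import *
import cv2,numpy as np
s=sense(); print({k:np.round(v,3).tolist() for k,v in s.items()}, tip_extent)
for n in ["scene","top"]:
    im,d=get_image(n); cv2.imwrite(f"pics/{n}0.png",im[:,:,::-1]); np.save(f"pics/{n}0.npy",d); np.save(f"pics/{n}0_rgb.npy",im)
    p=camera_params(n); print(n,p)
print(camera_params("wrist"))
E
```

```text
pics
{'time': 0.0, 'joints': [1.228, 0.384, 0.016, 1.371, -0.006, 1.388, -0.047], 'qd': [0.001, 0.001, -0.0, -0.001, -0.001, -0.0, -0.001], 'tau': [0.0, -62.761, 0.845, -37.182, 0.017, 0.014, 0.0], 'position': [0.172, -0.6, 0.232], 'eef_rot': [0.99, 0.139, -0.0, -0.001], 'contact_force': [-0.776, -0.528, -1.242], 'torque': [-0.036, 0.007, 0.015], 'finger_gap': 0.085} 0.025
scene {'fx': 507.7418825102155, 'fy': 507.7418825102155, 'cx': 314.99034319419974, 'cy': 233.5313434164498, 'pose': array([[-0.46139821,  0.72794926, -0.50715044,  1.21595412],
       [ 0.88718341,  0.38125657, -0.25990195,  0.29938161],
       [ 0.00415901, -0.56985375, -0.8217356 ,  1.05739142],
       [ 0.        ,  0.        ,  0.        ,  1.        ]])}
top {'fx': 481.433203679671, 'fy': 481.433203679671, 'cx': 328.96607860587176, 'cy': 235.2869819941896, 'pose': array([[-0.0227704 , -0.99615951,  0.08454435,  0.53769391],
       [-0.99966608,  0.02165378, -0.0141013 ,  0.01463761],
       [ 0.01221644, -0.08483721, -0.99631993,  1.16742585],
       [ 0.        ,  0.        ,  0.        ,  1.        ]])}
{'fx': 417.3289703413381, 'fy': 417.3289703413381, 'cx': 322.02833704944123, 'cy': 243.56238070610215, 'hand_eye': array([[-6.23446125e-04, -9.47463302e-01, -3.19863881e-01,
         8.19244952e-02],
       [ 9.99999656e-01, -7.65518355e-04,  3.18431195e-04,
        -7.92963733e-04],
       [-5.46563544e-04, -3.19863573e-01,  9.47463454e-01,
        -1.39642435e-01],
       [ 0.00000000e+00,  0.00000000e+00,  0.00000000e+00,
         1.00000000e+00]])}
```

View pics/scene0.png

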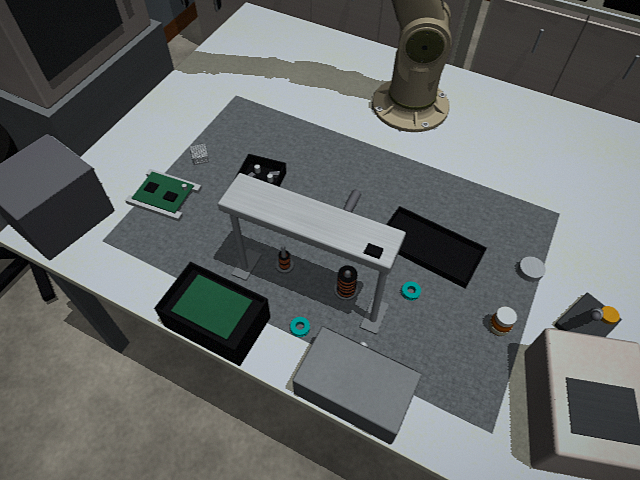

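View pics/top0.png

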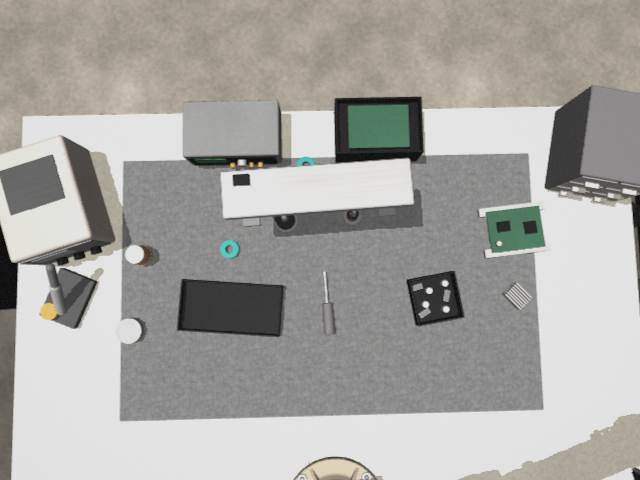

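```bash
cat > h.py <<'E'
import numpy as np,cv2
from plant import *
def cloud(n,d=None,p=None):
    p=p or camera_params(n)
    v,u=np.mgrid[0:480,0:640]
    P=np.stack([(u-p['cx'])/p['fx']*d,(v-p['cy'])/p['fy']*d,d],-1)
    T=p['pose']; W=P@T[:3,:3].T+T[:3,3]; W[d==0]=np.nan
    return W
E
python3 - <<'E'
from h import *
W=cloud('top',np.load('pics/top0.npy')); S=cloud('scene',np.load('pics/scene0.npy'))
def p(W,u,v): print(u,v,np.round(np.nanmedian(W[v-1:v+2,u-1:u+2].reshape(-1,3),0),3))
print('top')
for u,v in [(285,217),(352,212),(230,243),(306,157),(245,165),(222,171),(222,217),(412,161),(412,205),(181,281),(284,285),(280,335),(179,329),(230,310),(409,280),(454,272),(462,318),(416,324),(328,320),(326,275),(137,255),(130,331),(518,296)]: p(W,u,v)
print('scene')
for u,v in [(346,268),(284,252),(282,248),(346,295),(411,283),(300,320),(346,282),(235,265),(375,320)]: p(S,u,v)
a=np.load('pics/scene0_rgb.npy')[200:350,220:430]; b=np.load('pics/top0_rgb.npy')[140:260,210:430]
cv2.imwrite('pics/c1.png',cv2.resize(a,None,fx=3.6,fy=3.6,interpolation=2)[:,:,::-1]);cv2.imwrite('pics/c2.png',cv2.resize(b,None,fx=3.5,fy=3.5,interpolation=2)[:,:,::-1])
E
```

```text
top
285 217 [0.673 0.098 0.085]
352 212 [ 0.681 -0.054  0.083]
230 243 [0.622 0.236 0.014]
306 157 [0.828 0.05  0.014]
245 165 [0.802 0.193 0.055]
222 171 [0.8   0.255 0.004]
222 217 [0.654 0.201 0.273]
412 161 [ 0.816 -0.211  0.003]
412 205 [ 0.704 -0.206  0.   ]
181 281 [0.534 0.35  0.022]
284 285 [0.519 0.109 0.001]
280 335 [0.401 0.12  0.004]
179 329 [0.423 0.355 0.022]
230 310 [0.463 0.238 0.004]
409 280 [ 0.524 -0.189  0.038]
454 272 [ 0.541 -0.292  0.041]
462 318 [ 0.43  -0.315  0.001]
416 324 [ 0.421 -0.201  0.023]
328 320 [0.435 0.005 0.026]
326 275 [0.541 0.007 0.003]
137 255 [0.596 0.44  0.06 ]
130 331 [0.421 0.468 0.023]
518 296 [ 0.481 -0.447  0.024]
scene
346 268 [0.663 0.095 0.078]
284 252 [ 0.685 -0.055  0.062]
282 248 [ 0.685 -0.056  0.084]
346 295 [0.693 0.113 0.017]
411 283 [0.593 0.234 0.014]
300 320 [0.796 0.048 0.014]
346 282 [0.693 0.11  0.077]
235 265 [ 0.737 -0.164  0.001]
375 320 [0.717 0.197 0.006]
```

View pics/c1.png

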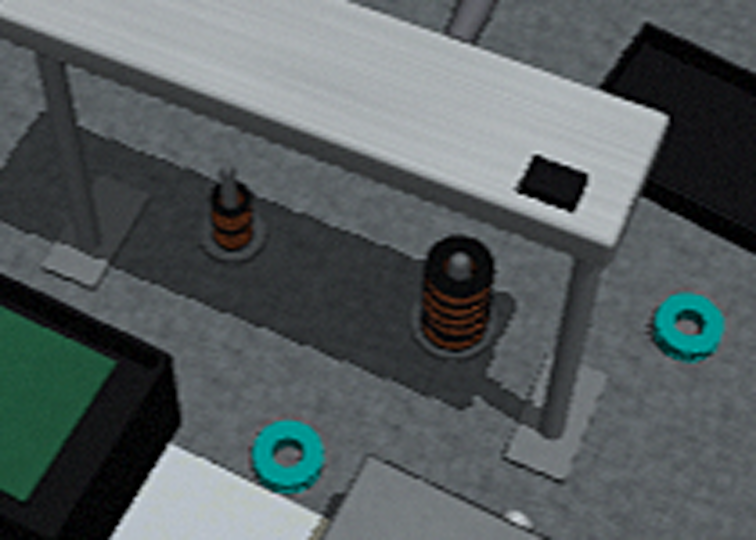

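View pics/c2.png

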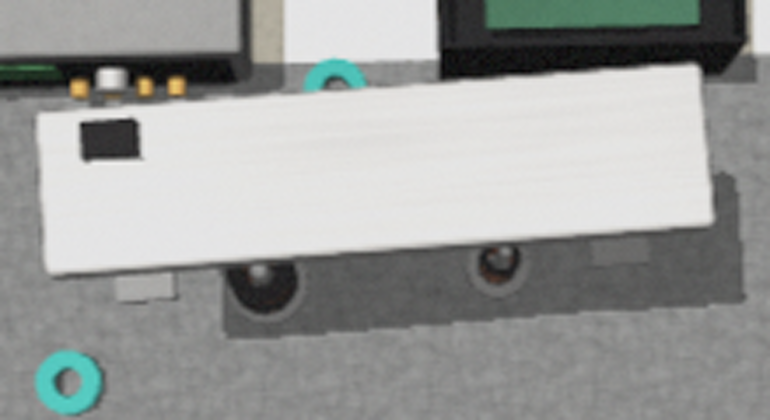

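Candidates in the scene picture: the copper/black five-stack at (346,282), the two turquoise rings at (411,290) and (300,326), and the narrow copper coils at (284,258). The close crop shows the five-stack on the post by the bar's left leg, in copper, so that's the wide stack. The post stands at roughly (0.675, 0.105). First I'll move into free space and see how the arm's joints behave.

Emit:
{"method": "drive_tool", "body": {
  "motion": "0.1 -0.05 -0.05 0; 0.2 -0.1 -0.1 0; 0.3 -0.15 -0.15 0; 0.4 -0.2 -0.2 0; 0.5 -0.25 -0.25 0; 0.6 -0.3 -0.3 0; 0.7 -0.35 -0.4 0; 0.8 -0.4 -0.5 0; 0.9 -0.45 -0.5 0; 1 -0.5 -0.5 0",
  "hand": 85,
  "squeeze": 40
}}

```text
time: 0.93
position: [0.3382, -0.4486, 0.334]
eef_rot: [0.99, 0.139, 0.0, 0.0]
contact_force: [0.1, -0.4, -0.1]
finger_gap: 0.0852
```

Run:
```python
from h import *
s=sense(); print(np.round(s['joints'],3),s['position'])
im,d=get_image("scene"); cv2.imwrite("pics/s1.png",im[:,:,::-1]); np.save("pics/s1.npy",d)
```

```text
[ 0.951  0.224 -0.103  1.358  0.022  1.56  -0.44 ] [ 0.33815473 -0.44857518  0.3339924 ]
```

View pics/s1.png

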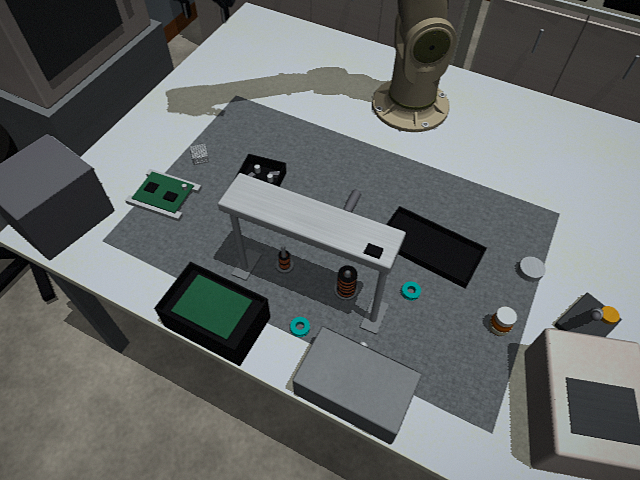

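Emit:
{"method": "drive_tool", "body": {
  "motion": "0.1 -0.1 -0.1 -0.06; 0.2 -0.2 -0.2 -0.12; 0.3 -0.3 -0.3 -0.18; 0.4 -0.4 -0.4 -0.24; 0.5 -0.5 -0.5 -0.3; 0.6 -0.6 -0.6 -0.36; 0.7 -0.7 -0.7 -0.42; 0.8 -0.8 -0.8 -0.48; 0.9 -0.9 -0.9 -0.54; 0.9 -1 -1 -0.6"
}}

```text
time: 1.82
position: [0.4602, -0.1998, 0.5333]
eef_rot: [0.733, 0.68, 0.002, -0.002]
contact_force: [0.5, -0.1, 0.0]
finger_gap: 0.0851
```

Run:
```python
from h import *
from scipy.spatial.transform import Rotation as R
s=sense(); print(np.round(s['joints'],3),s['position']); print(R.from_quat(s['eef_rot']).as_matrix().round(3))
```

```text
[ 0.649  0.202 -0.406  0.95   0.082  2.005  0.21 ] [ 0.46019189 -0.19977308  0.53326458]
[[ 0.075  0.997 -0.   ]
 [ 0.997 -0.075  0.006]
 [ 0.006 -0.001 -1.   ]]
```

Emit:
{"method": "drive_tool", "body": {
  "motion": "0 0 -0.2 -0.06; 0 0 -0.4 -0.12; 0 0 -0.6 -0.18; 0 0 -0.8 -0.24; 0 0 -1 -0.3; 0 0 -1 -0.36; 0 0 -1 -0.42; 0 0 -1 -0.48; 0 0 -1 -0.54; 0 0 -1 -0.6"
}}

```text
time: 2.65
position: [0.448, -0.1945, 0.6119]
eef_rot: [0.344, 0.937, 0.005, 0.061]
contact_force: [-0.0, -0.6, -0.1]
finger_gap: 0.0853
```

Run:
```python
from h import *
from scipy.spatial.transform import Rotation as R
s=sense(); print(np.round(s['joints'],3),s['position']); print(R.from_quat(s['eef_rot']).as_matrix().round(3))
```

```text
[ 0.052  0.141  0.393  0.834 -0.085  2.055  1.262] [ 0.44796248 -0.19446892  0.61190825]
[[-0.756  0.644  0.119]
 [ 0.645  0.763 -0.032]
 [-0.111  0.052 -0.992]]
```

Emit:
{"method": "drive_tool", "body": {
  "motion": "0.1 0.12 -0.2 -0.06; 0.2 0.24 -0.4 -0.12; 0.3 0.36 -0.6 -0.18; 0.4 0.48 -0.8 -0.24; 0.5 0.6 -1 -0.3; 0.65 0.76 -1 -0.34; 0.65 0.76 -1 -0.36; 0.65 0.76 -1 -0.36; 0.65 0.76 -1 -0.36; 0.65 0.76 -1 -0.36"
}}

```text
time: 3.48
position: [0.433, -0.0257, 0.6335]
eef_rot: [-0.01, 0.996, -0.016, 0.082]
contact_force: [0.9, -0.4, -0.3]
finger_gap: 0.0851
```

```bash
cat >> h.py <<'E'
from scipy.spatial.transform import Rotation as R
def st():
    s=sense(); M=R.from_quat(s['eef_rot']).as_matrix()
    print('t',round(s['time'],2),'q',np.round(s['joints'],3),'p',np.round(s['position'],4),'gap',round(s['finger_gap'],4),'F',np.round(s['contact_force'],1)); print(M.round(3).tolist())
    z=M[:,2]; print('tilt',np.degrees(np.arccos(-z[2])).round(1),'az',np.degrees(np.arctan2(z[1],z[0])).round(1),'jaw az',np.degrees(np.arctan2(M[1,1],M[0,1])).round(1),'y_z',M[2,1].round(3))
    return s,M
def go(dw,M):  # world shift -> normalised tool shift
    print('tool shift',(M.T@np.array(dw)/0.2).round(3))
E
python3 -c "
from h import *
st()"
```

```text
t 3.48 q [-3.120e-01  2.000e-03  2.680e-01  9.220e-01  4.200e-02  2.054e+00
  1.571e+00] p [ 0.433  -0.0257  0.6335] gap 0.0851 F [ 0.9 -0.4 -0.3]
[[-0.986, -0.018, 0.164], [-0.023, 0.999, -0.031], [-0.163, -0.034, -0.986]]
tilt 9.6 az -10.7 jaw az 91.0 y_z -0.034
```

Emit:
{"method": "drive_tool", "body": {
  "motion": "-0.2 0 -0.2 0; -0.4 0 -0.4 0; -0.6 0 -0.6 0; -0.8 0 -0.8 0; -1 0 -1 0; -1 0 -1 0; -1 0 -1 0; -1 0 -1 0; -1 0 -1 0; -1 0 -1 0"
}}

```text
time: 4.32
position: [0.5342, -0.0201, 0.6438]
eef_rot: [-0.01, 0.994, -0.018, 0.106]
contact_force: [1.0, 0.1, 0.3]
finger_gap: 0.085
```

```bash
python3 -c "
from h import *
st()"
```

```text
t 4.32 q [-0.321  0.237  0.449  0.654 -0.103  2.055  1.64 ] p [ 0.5342 -0.0201  0.6438] gap 0.085 F [1.  0.1 0.3]
[[-0.977, -0.017, 0.212], [-0.025, 0.999, -0.033], [-0.211, -0.038, -0.977]]
tilt 12.4 az -9.0 jaw az 91.0 y_z -0.038
```

Emit:
{"method": "drive_tool", "body": {
  "motion": "-0.5 0 -0.5 0; -1 0 -1 0; -1 0 -1 0; -1 0 -1 0; -1 0 -1 0; -1 0 -1 0; -1 0 -1 0; -1 0 -1 0; -1 0 -1 0; -1 0 -1 0"
}}

```text
time: 5.15
position: [0.5941, -0.0126, 0.6463]
eef_rot: [-0.011, 0.991, -0.019, 0.13]
contact_force: [0.1, 0.0, -0.3]
finger_gap: 0.0848
```

```bash
python3 -c "
from h import *
st()"
```

```text
t 5.15 q [-0.213  0.37   0.369  0.471 -0.143  2.055  1.625] p [ 0.5941 -0.0126  0.6463] gap 0.0848 F [ 0.1  0.  -0.3]
[[-0.966, -0.016, 0.258], [-0.026, 0.999, -0.035], [-0.257, -0.04, -0.966]]
tilt 15.1 az -7.7 jaw az 90.9 y_z -0.04
```

Emit:
{"method": "drive_tool", "body": {
  "motion": "0 0 -1 0; 0 0 -1 0; 0 0 -1 0; 0 0 -1 0; 0 0 -1 0; 0 0 -1 0; 0 0 -1 0; 0 0 -1 0; 0 0 -1 0; 0 0 -1 0"
}}

```text
time: 5.98
position: [0.5192, -0.0085, 0.6885]
eef_rot: [-0.011, 0.988, -0.02, 0.153]
contact_force: [0.0, 0.0, -0.2]
finger_gap: 0.0851
```

```bash
python3 -c "
from h import *
st()"
```

```text
t 5.98 q [-0.426  0.197  0.545  0.604 -0.106  2.054  1.623] p [ 0.5192 -0.0085  0.6885] gap 0.0851 F [ 0.   0.  -0.2]
[[-0.953, -0.016, 0.303], [-0.028, 0.999, -0.036], [-0.303, -0.043, -0.952]]
tilt 17.8 az -6.8 jaw az 90.9 y_z -0.043
```

Emit:
{"method": "drive_tool", "body": {
  "motion": "-0.5 0 -1 0; -0.5 0 -1 0; -0.5 0 -1 0; -0.5 0 -1 0; -0.5 0 -1 0; -0.5 0 -1 0; -0.5 0 -1 0; -0.5 0 -1 0; -0.5 0 -1 0; -0.5 0 -1 0"
}}

```text
time: 6.82
position: [0.519, -0.0035, 0.7093]
eef_rot: [-0.011, 0.984, -0.021, 0.177]
contact_force: [-0.9, 0.8, -0.5]
finger_gap: 0.085
```

Emit:
{"method": "drive_tool", "body": {
  "motion": "-0.5 0 -1 0; -0.5 0 -1 0; -0.5 0 -1 0; -0.5 0 -1 0; -0.5 0 -1 0; -0.5 0 -1 0; -0.5 0 -1 0; -0.5 0 -1 0; -0.5 0 -1 0; -0.5 0 -1 0"
}}

```text
time: 7.65
position: [0.5116, 0.0013, 0.731]
eef_rot: [-0.012, 0.979, -0.022, 0.2]
contact_force: [-0.5, 0.5, -0.5]
finger_gap: 0.0851
```

```bash
python3 -c "
from h import *
st()"
```

```text
t 7.65 q [-0.492  0.183  0.612  0.525 -0.116  2.055  1.61 ] p [0.5116 0.0013 0.731 ] gap 0.0851 F [-0.5  0.5 -0.5]
[[-0.919, -0.014, 0.393], [-0.032, 0.999, -0.038], [-0.392, -0.047, -0.919]]
tilt 23.3 az -5.5 jaw az 90.8 y_z -0.047
```

Emit:
{"method": "drive_tool", "body": {
  "motion": "-0.5 0 -1 0.06; -0.5 0 -1 0.06; -0.5 0 -1 0.06; -0.5 0 -1 0.06; -0.5 0 -1 0.06; -0.5 0 -1 0.06; -0.5 0 -1 0.06; -0.5 0 -1 0.06; -0.5 0 -1 0.06; -0.5 0 -1 0.06"
}}

```text
time: 8.48
position: [0.4989, 0.0057, 0.753]
eef_rot: [0.046, 0.973, -0.009, 0.225]
contact_force: [0.0, -1.0, 0.7]
finger_gap: 0.0847
```

Emit:
{"method": "drive_tool", "body": {
  "motion": "-0.5 0 -1 0; -0.5 0 -1 0; -0.5 0 -1 0; -0.5 0 -1 0; -0.5 0 -1 0; -0.5 0 -1 0; -0.5 0 -1 0; -0.5 0 -1 0; -0.5 0 -1 0; -0.5 0 -1 0"
}}

```text
time: 9.32
position: [0.4819, 0.0002, 0.7753]
eef_rot: [0.045, 0.968, -0.008, 0.247]
contact_force: [-0.8, 0.1, 1.1]
finger_gap: 0.0852
```

Emit:
{"method": "drive_tool", "body": {
  "motion": "-0.5 0 -1 0; -0.5 0 -1 0; -0.5 0 -1 0; -0.5 0 -1 0; -0.5 0 -1 0; -0.5 0 -1 0; -0.5 0 -1 0; -0.5 0 -1 0; -0.5 0 -1 0; -0.5 0 -1 0"
}}

```text
time: 10.15
position: [0.4622, -0.0045, 0.797]
eef_rot: [0.045, 0.962, -0.008, 0.27]
contact_force: [0.1, -0.1, 0.1]
finger_gap: 0.085
```

Emit:
{"method": "drive_tool", "body": {
  "motion": "-0.5 0 -1 0; -0.5 0 -1 0; -0.5 0 -1 0; -0.5 0 -1 0; -0.5 0 -1 0; -0.5 0 -1 0; -0.5 0 -1 0; -0.5 0 -1 0; -0.5 0 -1 0; -0.5 0 -1 0"
}}

```text
time: 10.98
position: [0.4437, -0.0083, 0.819]
eef_rot: [0.044, 0.955, -0.008, 0.294]
contact_force: [-0.7, 0.8, -0.7]
finger_gap: 0.0854
```

Run:
```python
from h import *
st()
im,d=get_image("scene"); cv2.imwrite("pics/s2.png",im[:,:,::-1]); np.save("pics/s2.npy",d)
```

```text
t 10.98 q [-1.209  0.071  1.361  0.47  -0.116  2.055  1.523] p [ 0.4437 -0.0083  0.819 ] gap 0.0854 F [-0.7  0.8 -0.7]
[[-0.823, 0.088, 0.561], [0.079, 0.996, -0.04], [-0.563, 0.011, -0.827]]
tilt 34.2 az -4.1 jaw az 85.0 y_z 0.011
```

View pics/s2.png

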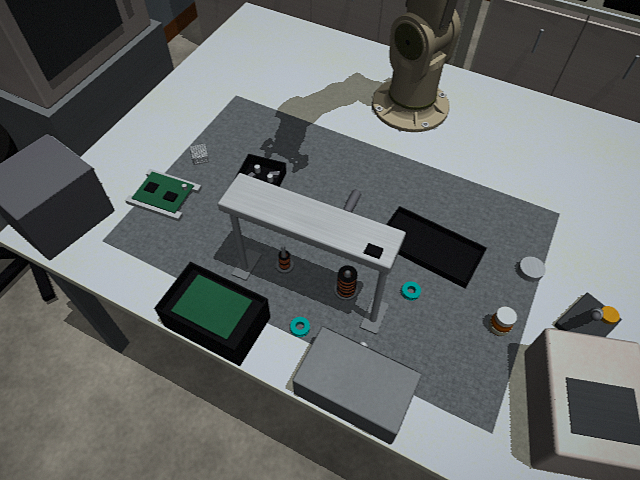

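Emit:
{"method": "drive_tool", "body": {
  "motion": "0.04 0.02 0.1 0; 0.07 0.03 0.2 0; 0.11 0.05 0.3 0; 0.15 0.06 0.4 0; 0.19 0.08 0.5 0; 0.22 0.1 0.6 0; 0.26 0.11 0.7 0; 0.3 0.13 0.8 0; 0.33 0.14 0.9 0; 0.37 0.16 0.96 0"
}}

```text
time: 11.87
position: [0.492, 0.0197, 0.6271]
eef_rot: [0.043, 0.955, -0.009, 0.294]
contact_force: [-0.4, 0.2, 0.6]
finger_gap: 0.0853
```

Run:
```python
from h import *
s,M=st()
go([.03,.0,-.2],M)
```

```text
t 11.87 q [-0.42  -0.252  0.125  1.299  0.233  1.526  1.248] p [0.492  0.0197 0.6271] gap 0.0853 F [-0.4  0.2  0.6]
[[-0.824, 0.088, 0.56], [0.078, 0.996, -0.042], [-0.562, 0.009, -0.827]]
tilt 34.2 az -4.3 jaw az 85.0 y_z 0.009
tool shift [0.438 0.004 0.911]
```

Emit:
{"method": "drive_tool", "body": {
  "motion": "0.03 0.01 0.1 0; 0.06 0.03 0.2 0; 0.1 0.05 0.3 0; 0.13 0.06 0.4 0; 0.16 0.08 0.5 0; 0.2 0.1 0.6 0; 0.23 0.11 0.7 0; 0.27 0.13 0.8 0; 0.3 0.14 0.9 0; 0.32 0.16 0.98 0"
}}

```text
time: 12.7
position: [0.5516, 0.048, 0.427]
eef_rot: [0.043, 0.955, -0.01, 0.293]
contact_force: [-0.2, -0.3, -0.4]
finger_gap: 0.0851
```

Run:
```python
from h import *
s,M=st()
for n in ["scene","wrist"]:
    im,d=get_image(n); cv2.imwrite(f"pics/{n}3.png",im[:,:,::-1]); np.save(f"pics/{n}3.npy",d)
d=np.load("pics/scene3.npy"); W=cloud("scene",d)
T=(W-s['position'])@M   # tool coords
m=(abs(T[...,1])<0.3)&(T[...,2]<0.04)&(T[...,2]>-0.45)&(abs(T[...,0])<0.25)&(W[...,2]>0.3)
for z0 in np.arange(-0.4,0.04,0.02):
    k=m&(T[...,2]>=z0)&(T[...,2]<z0+.02)
    if k.sum()>3: print(round(z0,2),k.sum(),'x',T[k][:,0].min().round(3),T[k][:,0].max().round(3),'y',T[k][:,1].min().round(3),T[k][:,1].max().round(3))
```

```text
t 12.7 q [ 0.    -0.224 -0.211  1.734  0.135  1.058  1.23 ] p [0.5516 0.048  0.427 ] gap 0.0851 F [-0.2 -0.3 -0.4]
[[-0.825, 0.088, 0.559], [0.077, 0.996, -0.043], [-0.561, 0.007, -0.828]]
tilt 34.1 az -4.4 jaw az 84.9 y_z 0.007
-0.22 26 x -0.023 0.004 y 0.036 0.043
-0.2 413 x -0.045 0.013 y -0.032 0.044
-0.18 555 x -0.041 0.01 y -0.033 0.037
-0.16 589 x -0.041 0.008 y -0.034 0.039
-0.14 547 x -0.041 0.01 y -0.036 0.038
-0.12 861 x -0.024 0.013 y -0.069 0.069
-0.1 820 x -0.024 0.016 y -0.071 0.072
-0.08 713 x -0.02 0.016 y -0.074 0.074
-0.06 303 x -0.018 0.013 y -0.072 0.074
-0.04 237 x -0.015 0.011 y -0.057 0.057
-0.02 85 x -0.014 0.01 y -0.053 0.055
```

View pics/scene3.png

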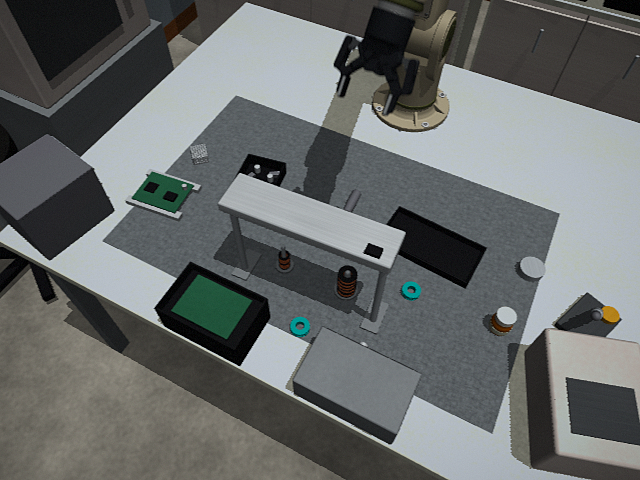

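View pics/wrist3.png

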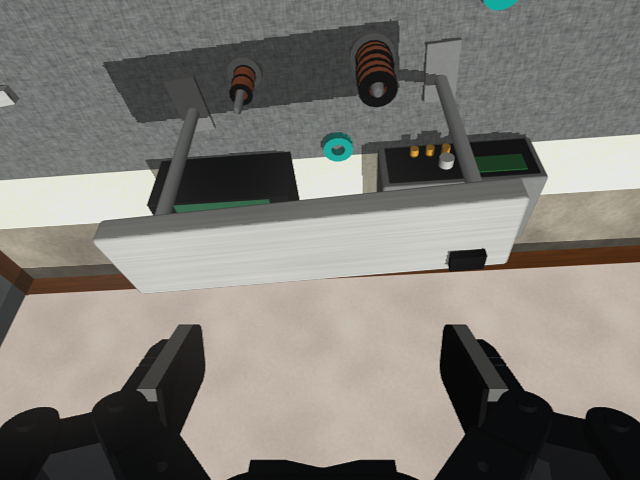

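Run:
```python
from h import *
from scipy.optimize import least_squares
S=cloud('scene',np.load('pics/scene3.npy')); W=cloud('top',np.load('pics/top0.npy'))
for n,C in (('scene',S),('top',W)):
    P=C.reshape(-1,3); P=P[np.isfinite(P[:,0])]
    k=(np.hypot(P[:,0]-.675,P[:,1]-.105)<.04)&(P[:,2]>.02)&(P[:,2]<.068)
    if k.sum()>10:
        Q=P[k]; r=least_squares(lambda c:np.hypot(Q[:,0]-c[0],Q[:,1]-c[1])-.0215,[.675,.105],loss='soft_l1',f_scale=.002)
        print(n,'cyl',k.sum(),r.x.round(4),np.std(r.fun).round(4))
    k=(np.hypot(P[:,0]-.675,P[:,1]-.105)<.03)&(P[:,2]>.072)&(P[:,2]<.081)
    print('ring top',k.sum(),P[k].mean(0).round(4),P[k].min(0).round(3),P[k].max(0).round(3))
    k=(np.hypot(P[:,0]-.675,P[:,1]-.105)<.03)&(P[:,2]>.082)&(P[:,2]<.095)
    print('rod top',k.sum(),P[k].mean(0).round(4))
    # bar top
    k=(abs(P[:,2]-.276)<.008)&(P[:,0]>.55)&(P[:,0]<.85)
    Q=P[k][:,:2].astype(np.float32)*1000; print('bar',cv2.minAreaRect(Q),cv2.boxPoints(cv2.minAreaRect(Q)).round(0).tolist(),P[k][:,2].mean())
    k=(abs(P[:,2]-.024)<.005)&(abs(P[:,0]-.47)<.09)&(abs(P[:,1]-.235)<.15)
    Q=P[k][:,:2].astype(np.float32)*1000; print('tray',k.sum(),cv2.minAreaRect(Q),cv2.boxPoints(cv2.minAreaRect(Q)).round(0).tolist())
    k=(abs(P[:,0]-.465)<.03)&(abs(P[:,1]-.235)<.06); print('tray floor z',np.median(P[k][:,2]).round(4))
    k=(abs(P[:,0]-.58)<.02)&(abs(P[:,1]-.0)<.06); print('table z',np.median(P[k][:,2]).round(4))
# wrist view: ring of top coil
```

```text
scene cyl 215 [0.6738 0.1018] 0.0023
ring top 221 [0.6754 0.1028 0.0774] [0.652 0.081 0.073] [0.697 0.123 0.081]
rod top 28 [0.6766 0.1018 0.0848]
bar ((704.3553466796875, 23.028457641601562), (93.38423156738281, 360.7022705078125), 3.0229759216308594) [[648.0, 201.0], [667.0, -160.0], [760.0, -155.0], [741.0, 206.0]] 0.27557660056640576
tray 501 ((470.68408203125, 236.18753051757812), (239.87759399414062, 125.0323486328125), 84.90901947021484) [[398.0, 122.0], [522.0, 111.0], [544.0, 350.0], [419.0, 361.0]]
tray floor z 0.0039
table z -0.0003
top cyl 64 [0.6738 0.1029] 0.0049
ring top 125 [0.6651 0.1026 0.0779] [0.653 0.082 0.073] [0.678 0.123 0.081]
rod top 18 [0.6726 0.1014 0.0855]
bar ((703.5647583007812, 23.970077514648438), (91.0909194946289, 360.16705322265625), 3.1183505058288574) [[648.0, 201.0], [668.0, -158.0], [759.0, -153.0], [739.0, 206.0]] 0.27619680394825025
tray 550 ((469.1351318359375, 236.7542724609375), (240.69725036621094, 120.25740814208984), 85.00537109375) [[399.0, 122.0], [519.0, 112.0], [540.0, 351.0], [420.0, 362.0]]
tray floor z 0.0042
table z 0.001
```

```bash
cat > kin.py <<'E'
import numpy as np
from scipy.spatial.transform import Rotation as R
from scipy.optimize import least_squares
D=[([1.228,.384,.016,1.371,-.006,1.388,-.047],[.172,-.6,.232],[.99,.139,0,-.001]),
([.951,.224,-.103,1.358,.022,1.56,-.44],[.3382,-.4486,.334],[.99,.139,0,0]),
([.649,.202,-.406,.95,.082,2.005,.21],[.4602,-.1998,.5333],[.733,.68,.002,-.002]),
([.052,.141,.393,.834,-.085,2.055,1.262],[.448,-.1945,.6119],[.344,.937,.005,.061]),
([-.312,.002,.268,.922,.042,2.054,1.571],[.433,-.0257,.6335],[-.01,.996,-.016,.082]),
([-.321,.237,.449,.654,-.103,2.055,1.64],[.5342,-.0201,.6438],[-.01,.994,-.018,.106]),
([-.213,.37,.369,.471,-.143,2.055,1.625],[.5941,-.0126,.6463],[-.011,.991,-.019,.13]),
([-.426,.197,.545,.604,-.106,2.054,1.623],[.5192,-.0085,.6885],[-.011,.988,-.02,.153]),
([-.492,.183,.612,.525,-.116,2.055,1.61],[.5116,.0013,.731],[-.012,.979,-.022,.2]),
([-1.209,.071,1.361,.47,-.116,2.055,1.523],[.4437,-.0083,.819],[.044,.955,-.008,.294]),
([-.42,-.252,.125,1.299,.233,1.526,1.248],[.492,.0197,.6271],[.043,.955,-.009,.294]),
([0,-.224,-.211,1.734,.135,1.058,1.23],[.5516,.048,.427],[.043,.955,-.01,.293])]
LO=np.array([-2.95,-.25,-1.52,.18,-1.44,.02,-3.01]);HI=np.array([2.95,2.06,1.56,2.33,4.58,2.06,3.01])
Rz=lambda a:R.from_euler('z',a).as_matrix(); Ry=lambda a:R.from_euler('y',a).as_matrix()
def fk(q,p,s,full=False):
    h,o0,L1,o1,o2,L2,o3,o4,Lt,c1,c7=p; s1,s3,s5,s7=s
    M=Rz(s1*q[0]+c1); x=M@[o0,0,h]; M=M@Ry(q[1])@Rz(s3*q[2]); x=x+M@[o1,0,L1]; e=x; M=M@Ry(q[3])@Rz(s5*q[4]); x=x+M@[o2,0,L2]
    w=x; M=M@Ry(q[5]); x=x+M@[o3,0,0]; M=M@Rz(s7*q[6]+c7); x=x+M@[0,0,Lt]
    return (x,M,e,w) if full else (x,M)
if __name__=='__main__':
    import itertools
    best=None
    for s in itertools.product([1,-1],repeat=4):
      for c7 in (0,1.57,3.14,-1.57):
        def f(p):
            r=[]
            for q,x,o in D:
                y,M=fk(q,p,s); r+=list((y-x)); r+=list(.2*(M-R.from_quat(o).as_matrix()).ravel())
            return r
        r=least_squares(f,[.33,0,.4,0,0,.4,0,0,.25,0,c7],max_nfev=60)
        if best is None or r.cost<best[0]: best=(r.cost,s,r.x); print(r.cost,s,r.x.round(4))
    np.save('kin.npy',np.r_[best[2],best[1]])
E
python3 kin.py
```

```text
0.7233584886649936 (1, 1, 1, 1) [ 1.57440e+00 -5.90000e-03 -3.67400e-01  8.25000e-02  7.01400e-01
  2.49100e-01  2.42700e-01 -1.22015e+01  1.29400e-01 -1.71000e-01
 -1.73130e+00]
0.7233584886606985 (1, 1, 1, 1) [ 1.574400e+00 -6.000000e-03 -3.674000e-01  8.250000e-02  7.014000e-01
  2.491000e-01  2.427000e-01 -2.713001e+02  1.294000e-01 -1.710000e-01
  4.551800e+00]
0.7233584886475557 (1, 1, 1, 1) [ 1.5744 -0.0059 -0.3674  0.0825  0.7014  0.2491  0.2427 -1.5665  0.1294
 -0.171  -1.7313]
0.6612312574080828 (-1, 1, 1, 1) [ 5.200000e-02  4.654000e-01  3.188000e-01 -4.654000e-01 -1.370000e-01
  4.352000e-01 -7.990000e-02 -2.488511e+03  1.829000e-01 -1.746000e-01
 -6.891000e-01]
0.6612312572125301 (-1, 1, 1, 1) [ 5.20000000e-02  4.65400000e-01  3.18800000e-01 -4.65400000e-01
 -1.37000000e-01  4.35200000e-01 -7.99000000e-02  1.57863003e+05
  1.82900000e-01 -1.74600000e-01  5.59400000e+00]
0.4296403155727131 (-1, 1, 1, -1) [ 4.78000e-02  4.66000e-01  3.16600e-01 -4.68700e-01 -1.40200e-01
  4.35800e-01 -8.41000e-02 -1.77742e+02  1.80600e-01 -1.67900e-01
  1.76920e+00]
0.42964031555745946 (-1
[... 153 characters left out ...]

  1.769200e+00]
0.043998504971414186 (-1, -1, 1, -1) [ 0.2111  0.0566  0.3449  0.049   0.0161  0.437   0.0201  4.0147  0.1633
 -0.0761  1.4437]
0.04399850496651678 (-1, -1, 1, -1) [ 2.11100e-01  5.66000e-02  3.44900e-01  4.90000e-02  1.61000e-02
  4.37000e-01  2.01000e-02 -1.88967e+01  1.63300e-01 -7.61000e-02
  1.44370e+00]
0.00028087836402067626 (-1, -1, -1, -1) [ 2.66400e-01 -1.00000e-04  4.57000e-01 -1.40000e-03  7.10000e-03
  4.59500e-01 -9.00000e-04 -1.51898e+01  3.67100e-01 -5.47000e-02
  1.51970e+00]
0.0002808783640206758 (-1, -1, -1, -1) [ 2.66400e-01 -1.00000e-04  4.57000e-01 -1.40000e-03  7.10000e-03
  4.59500e-01 -9.00000e-04  6.09662e+01  3.67100e-01 -5.47000e-02
  1.51970e+00]
```

```bash
cat > ik.py <<'E'
from kin import *
a=np.load('kin.npy'); P=a[:11]; S=a[11:]
def ik(x,M,n=12,seed=0):
    g=np.random.default_rng(seed); best=None
    for i in range(n):
        q0=np.array([0,-.1,-.2,1.8,.1,1.,1.2])+(g.normal(0,.4,7) if i else 0); q0=np.clip(q0,LO+.02,HI-.02)
        def f(q):
            y,N,_,_=fk(q,P,S,True); return np.r_[(y-x)*10,(N-M).ravel()*2, .01*(q-(LO+HI)/2)/(HI-LO)]
        r=least_squares(f,q0,bounds=(LO,HI))
        if best is None or r.cost<best[0]: best=(r.cost,r.x)
    y,N,e,w=fk(best[1],P,S,True)
    return best[1],np.linalg.norm(y-x)*1000,np.degrees(np.arccos((np.trace(N.T@M)-1)/2)),e,w
if __name__=='__main__':
    M=R.from_quat([.043,.955,-.01,.293]).as_matrix()
    tr=np.array([.4695,.2365]); ty=np.array([.0875,.996]); tx=np.array([.996,-.0875]); f=np.array([.997,-.077])
    T={}
    for z in (.071,.095,.043): T['post%.3f'%z]=np.r_[np.array([.6747,.102])-.0061*f,z+.0177]
    T['stage']=np.array([.56,.108,.112])
    for u,v in [(.028,.072),(.028,.006),(.028,-.06),(.028,.03),(.028,-.02),(0,.072),(-.02,.072)]: T['tray%s'%((u,v),)]=np.r_[tr+u*tx+v*ty-.0061*f,.011+.0177]
    for k,x in T.items():
        q,ep,eo,e,w=ik(x,M); print(k,x.round(3),q.round(2),'err',round(ep,1),round(eo,1),'elbow',e.round(2),'wrist',w.round(2))
E
python3 ik.py
```

```text
post0.071 [0.669 0.102 0.089] [ 0.24  0.37 -0.65  1.99  1.04  0.47  0.31] err 0.0 0.0 elbow [ 0.16 -0.05  0.69] wrist [0.46 0.12 0.39]
post0.095 [0.669 0.102 0.113] [ 0.17  0.31 -0.55  1.97  0.87  0.47  0.46] err 0.0 0.0 elbow [ 0.14 -0.03  0.7 ] wrist [0.46 0.12 0.42]
post0.043 [0.669 0.102 0.061] [ 0.3   0.45 -0.74  2.01  1.25  0.5   0.13] err 0.0 0.0 elbow [ 0.19 -0.07  0.68] wrist [0.46 0.12 0.36]
stage [0.56  0.108 0.112] [-0.22  0.08 -0.19  2.21  0.71  0.39  0.48] err 0.0 0.0 elbow [0.03 0.01 0.72] wrist [0.35 0.12 0.42]
tray(0.028, 0.072) [0.498 0.306 0.029] [-0.44  0.39 -0.53  2.13  1.26  0.69 -0.45] err 0.0 0.0 elbow [0.16 0.06 0.69] wrist [0.29 0.32 0.33]
tray(0.028, 0.006) [0.492 0.24  0.029] [-0.34  0.3  -0.5   2.26  1.31  0.59 -0.44] err 0.0 0.0 elbow [0.13 0.04 0.7 ] wrist [0.29 0.26 0.33]
tray(0.028, -0.06) [0.486 0.175 0.029] [-1.67  0.41  1.13  2.33  0.01  0.16  0.81] err 3.4 0.9 elbow [-0.01  0.18  0.69] wrist [0.29 0.2  0.34]
tray(0.028, 0.03) [0.494 0.264 0.029] [-0.37  0.33 -0.52  2.21  1.29  0.63 -0.44] err 0.0 0.0 elbow [0.14 0.05 0.7 ] wrist [0.29 0.28 0.33]
tray(0.028, -0.02) [0.49  0.215 0.029] [-0.31  0.26 -0.47  2.3   1.33  0.54 -0.43] err 0.0 0.0 elbow [0.11 0.03 0.71] wrist [0.28 0.23 0.33]
tray(0, 0.072) [0.47  0.309 0.029] [-0.5   0.36 -0.51  2.17  1.24  0.7  -0.49] err 0.0 0.0 elbow [0.14 0.07 0.69] wrist [0.26 0.32 0.33]
tray(-0.02, 0.072) [0.45  0.31  0.029] [-0.55  0.34 -0.5   2.2   1.22  0.71 -0.52] err 0.0 0.0 elbow [0.13 0.07 0.7 ] wrist [0.24 0.33 0.33]
```

```bash
python3 - <<'E'
from h import *
s,M=st()
go([.0,.04,-.2],M)
E
python3 - <<'E'
from ik import *
M=R.from_quat([.043,.955,-.01,.293]).as_matrix()
tr=np.array([.4695,.2365]); ty=np.array([.0875,.996]); tx=np.array([.996,-.0875]); f=np.array([.997,-.077])
for u,v in [(-.03,.035),(-.03,.06),(.03,0)]:
  for z in (.011,.05):
    q,ep,eo,e,w=ik(np.r_[tr+u*tx+v*ty-.0061*f,z+.0177],M); print(u,v,z,q.round(2),round(ep,1),round(eo,1))
E
```

```text
t 12.8 q [-0.    -0.223 -0.211  1.735  0.135  1.06   1.23 ] p [0.5512 0.0485 0.4252] gap 0.0851 F [-0.5 -0.4  0.3]
[[-0.827, 0.087, 0.555], [0.076, 0.996, -0.043], [-0.557, 0.007, -0.83]]
tilt 33.9 az -4.4 jaw az 85.0 y_z 0.007
tool shift [0.572 0.193 0.822]
-0.03 0.035 0.011 [-0.54  0.27 -0.46  2.29  1.23  0.65 -0.52] 0.0 0.0
-0.03 0.035 0.05 [-0.64  0.16 -0.35  2.26  1.04  0.65 -0.32] 0.0 0.0
-0.03 0.06 0.011 [-0.56  0.31 -0.48  2.24  1.22  0.69 -0.53] 0.0 0.0
-0.03 0.06 0.05 [-0.65  0.21 -0.38  2.21  1.04  0.69 -0.34] 0.0 0.0
0.03 0 0.011 [-0.33  0.29 -0.5   2.26  1.31  0.58 -0.43] 0.0 0.0
0.03 0 0.05 [-0.45  0.18 -0.36  2.24  1.08  0.56 -0.2 ] 0.0 0.0
```

All three tray spots can be reached with this tilt. I'll go down to a staging pose in front of the post.

Emit:
{"method": "drive_tool", "body": {
  "motion": "0.06 0.02 0.08 0; 0.12 0.04 0.16 0; 0.18 0.06 0.25 0; 0.24 0.08 0.34 0; 0.3 0.1 0.43 0; 0.36 0.12 0.51 0; 0.42 0.14 0.6 0; 0.48 0.16 0.68 0; 0.54 0.18 0.76 0; 0.57 0.19 0.82 0",
  "hand": 44
}}

```text
time: 13.63
position: [0.5508, 0.0885, 0.2251]
eef_rot: [0.042, 0.956, -0.01, 0.291]
contact_force: [0.1, 0.5, -0.3]
finger_gap: 0.0441
```

Run:
```python
from h import *
s,M=st()
im,d=get_image("wrist"); cv2.imwrite("pics/w4.png",im[:,:,::-1]); np.save("pics/w4.npy",d)
p=camera_params("wrist"); H=p['hand_eye']
v,u=np.mgrid[0:480,0:640]
T=np.stack([(u-p['cx'])/p['fx']*d,(v-p['cy'])/p['fy']*d,d],-1)@H[:3,:3].T+H[:3,3]
m=(d>0)&(d<.25)&(T[...,2]>-.04)&(T[...,2]<.05)&(abs(T[...,1])<.08)&(abs(T[...,0])<.05)
for z0 in np.arange(-.04,.04,.005):
    k=m&(T[...,2]>=z0)&(T[...,2]<z0+.005)
    if k.sum()>3: print(round(z0,3),k.sum(),'x',T[k][:,0].min().round(4),T[k][:,0].max().round(4),'|y|',abs(T[k][:,1]).min().round(4),abs(T[k][:,1]).max().round(4))
s,M=st(); go(np.array([.56,.105,.115])-s['position'],M)
```

```text
t 13.63 q [ 0.005 -0.117 -0.348  2.09   0.328  0.643  0.919] p [0.5508 0.0885 0.2251] gap 0.0441 F [ 0.1  0.5 -0.3]
[[-0.827, 0.086, 0.555], [0.075, 0.996, -0.043], [-0.557, 0.006, -0.831]]
tilt 33.8 az -4.5 jaw az 85.0 y_z 0.006
-0.04 1571 x -0.0104 0.0134 |y| 0.0211 0.0392
-0.035 943 x -0.0104 0.0131 |y| 0.0212 0.0361
-0.03 1058 x -0.0102 0.0129 |y| 0.0212 0.0362
-0.025 906 x -0.0106 0.0131 |y| 0.0212 0.0361
-0.02 865 x -0.0099 0.0132 |y| 0.0212 0.0364
-0.015 762 x -0.0107 0.013 |y| 0.0212 0.0361
-0.01 610 x -0.0103 0.0129 |y| 0.0213 0.0353
-0.005 242 x -0.0099 0.0124 |y| 0.0212 0.0291
-0.0 6 x 0.0001 0.0084 |y| 0.0215 0.0227
t 13.68 q [ 0.005 -0.115 -0.349  2.092  0.33   0.642  0.917] p [0.5502 0.0883 0.2226] gap 0.0437 F [-0.4  0.1 -2.4]
[[-0.829, 0.086, 0.553], [0.075, 0.996, -0.044], [-0.554, 0.005, -0.832]]
tilt 33.7 az -4.5 jaw az 85.0 y_z 0.005
tool shift [0.264 0.085 0.471]
```

View pics/w4.png

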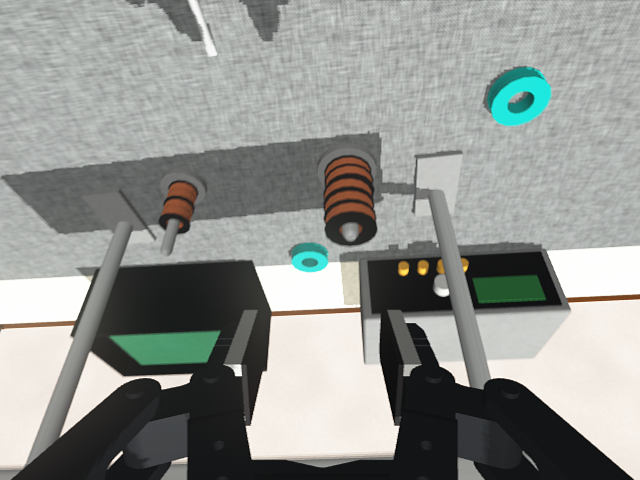

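Run:
```python
from h import *
s=sense(); M=R.from_quat(s['eef_rot']).as_matrix()
# wrist cloud -> world check
d=np.load("pics/w4.npy"); p=camera_params("wrist"); H=p['hand_eye']
v,u=np.mgrid[0:480,0:640]
T=np.stack([(u-p['cx'])/p['fx']*d,(v-p['cy'])/p['fy']*d,d],-1)@H[:3,:3].T+H[:3,3]
x0=np.array([.5508,.0885,.2251])
Wd=T@M.T+x0
for uu,vv in [(350,236),(350,222),(350,190),(330,212),(370,212),(400,130),(250,120),(182,175)]: print(uu,vv,Wd[vv,uu].round(4))
im,d=get_image("scene"); cv2.imwrite("pics/s5.png",cv2.resize(im[40:280,260:580],None,fx=2.4,fy=2.4)[:,:,::-1]); W=cloud("scene",d)
t=(W-s['position'])@M
m=(abs(t[...,1])<.08)&(abs(t[...,0])<.06)&(W[...,2]>.12)&(t[...,2]<.05)&(t[...,2]>-.03)
for z0 in np.arange(-.03,.04,.004):
    k=m&(t[...,2]>=z0)&(t[...,2]<z0+.004)
    if k.sum()>0: print(round(z0,3),k.sum(),t[k].min(0).round(3),t[k].max(0).round(3))
```

```text
350 236 [0.6681 0.102  0.0855]
350 222 [0.6604 0.1026 0.0772]
350 190 [0.651  0.1041 0.0507]
330 212 [0.6591 0.0867 0.0663]
370 212 [0.661  0.1194 0.0673]
400 130 [ 0.6346  0.1501 -0.0012]
250 120 [0.6114 0.0243 0.0008]
182 175 [ 0.6616 -0.0511  0.0064]
-0.03 34 [-0.016 -0.034 -0.03 ] [ 0.009  0.036 -0.026]
-0.026 29 [-0.013 -0.035 -0.026] [ 0.009  0.036 -0.022]
-0.022 34 [-0.015 -0.035 -0.022] [ 0.011  0.035 -0.018]
-0.018 29 [-0.014 -0.036 -0.018] [ 0.001  0.036 -0.014]
-0.014 33 [-0.015 -0.035 -0.014] [ 0.009  0.036 -0.01 ]
-0.01 24 [-0.014 -0.034 -0.01 ] [ 0.005  0.035 -0.006]
-0.006 17 [-0.014 -0.028 -0.006] [ 0.01   0.029 -0.002]
-0.002 7 [-0.012 -0.024 -0.002] [0.006 0.029 0.   ]
```

View pics/s5.png

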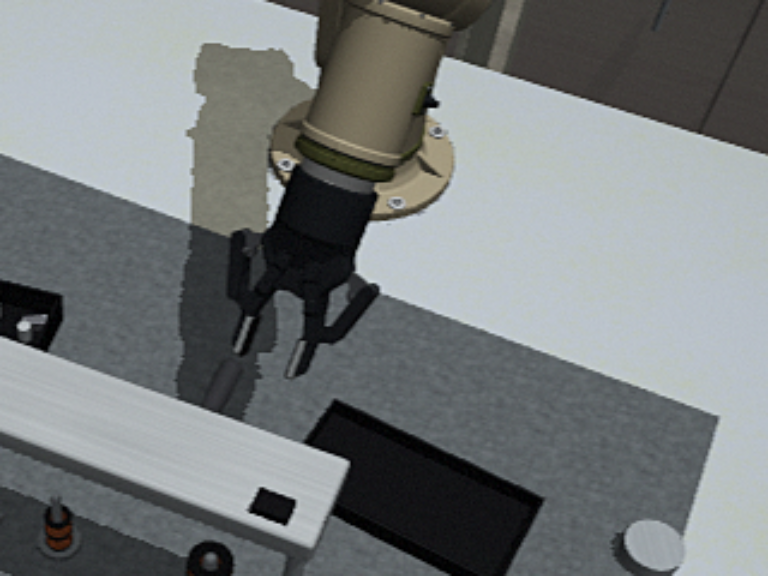

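Emit:
{"method": "drive_tool", "body": {
  "motion": "0.03 0.01 0.05 0; 0.06 0.02 0.1 0; 0.1 0.03 0.17 0; 0.13 0.04 0.23 0; 0.16 0.05 0.29 0; 0.2 0.06 0.35 0; 0.23 0.07 0.41 0; 0.26 0.08 0.47 0; 0.26 0.08 0.47 0; 0.26 0.08 0.47 0",
  "hand": 60
}}

```text
time: 14.57
position: [0.5616, 0.1035, 0.1184]
eef_rot: [0.042, 0.956, -0.01, 0.29]
contact_force: [0.0, -0.3, 0.4]
finger_gap: 0.06
```

```bash
cat >> h.py <<'E'
def tgt(zc,c=(.6747,.102),px=.0049,pz=.0181):
    s,M=st(); C=np.array([c[0],c[1],zc]); x=C-M@np.array([px,0,pz]); print('TCP target',x.round(4)); go(x-s['position'],M)
E
python3 - <<'E'
from h import *
tgt(.071)
E
```

```text
t 14.57 q [-0.015  0.071 -0.395  2.187  0.709  0.45   0.504] p [0.5616 0.1035 0.1184] gap 0.06 F [ 0.  -0.3  0.4]
[[-0.828, 0.087, 0.554], [0.075, 0.996, -0.044], [-0.555, 0.004, -0.832]]
tilt 33.7 az -4.6 jaw az 85.0 y_z 0.004
TCP target [0.6687 0.1024 0.0888]
tool shift [-0.362  0.04   0.42 ]
```

Emit:
{"method": "drive_tool", "body": {
  "motion": "-0.04 0 0.05 0; -0.08 0.01 0.1 0; -0.13 0.01 0.15 0; -0.17 0.02 0.2 0; -0.22 0.02 0.26 0; -0.26 0.03 0.31 0; -0.3 0.03 0.36 0; -0.34 0.04 0.4 0; -0.36 0.04 0.42 0; -0.36 0.04 0.42 0"
}}

```text
time: 15.4
position: [0.6702, 0.1018, 0.0903]
eef_rot: [0.043, 0.956, -0.01, 0.291]
contact_force: [-0.7, 0.3, 0.1]
finger_gap: 0.06
```

Run:
```python
from h import *
tgt(.071)
for n in ("wrist","scene"):
    im,d=get_image(n)
    if n=="scene": im=cv2.resize(im[180:340,200:440],None,fx=3.3,fy=3.3)
    cv2.imwrite(f"pics/{n}6.png",im[:,:,::-1])
```

```text
t 15.4 q [-0.02   0.322 -0.333  1.966  0.83   0.435  0.485] p [0.6702 0.1018 0.0903] gap 0.06 F [-0.7  0.3  0.1]
[[-0.827, 0.088, 0.556], [0.076, 0.996, -0.045], [-0.557, 0.005, -0.83]]
tilt 33.9 az -4.6 jaw az 84.9 y_z 0.005
TCP target [0.6687 0.1024 0.0888]
tool shift [0.011 0.003 0.002]
```

View pics/wrist6.png

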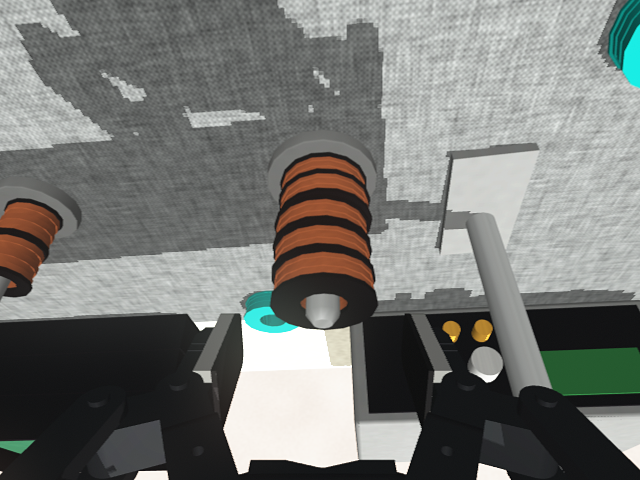

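View pics/scene6.png

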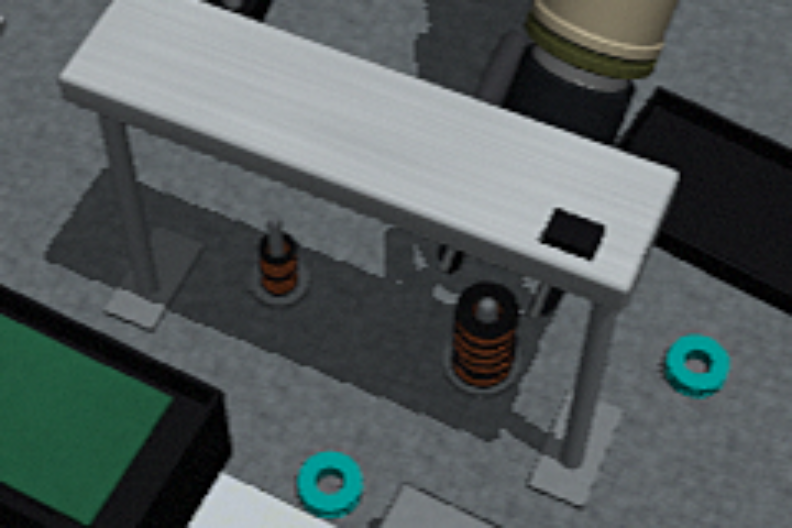

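Emit:
{"method": "drive_tool", "body": {
  "motion": "0 0 0 0; 0 0 0 0; 0 0 0 0; 0 0 0 0; 0 0 0 0; 0 0 0 0; 0 0 0 0; 0 0 0 0; 0 0 0 0; 0 0 0 0",
  "hand": 38,
  "squeeze": 25
}}

```text
time: 16.33
position: [0.6687, 0.1022, 0.0896]
eef_rot: [0.042, 0.956, -0.01, 0.291]
contact_force: [-0.3, -0.4, 0.2]
finger_gap: 0.0378
```

The fingers closed to 37.8 mm on nothing. So both cameras are right: at this opening the fingertips end at about the TCP, not 25 mm ahead of it as the interface text says. I'll go by the measured tip, open again and advance 22 mm along the tool axis.

Emit:
{"method": "drive_tool", "body": {
  "motion": "0 0 0 0; 0 0 0 0; 0 0 0 0; 0 0 0 0; 0 0 0 0; 0 0 0.03 0; 0 0 0.06 0; 0 0 0.09 0; 0 0 0.11 0; 0 0 0.11 0",
  "hand": 58
}}

```text
time: 17.17
position: [0.6807, 0.1009, 0.0697]
eef_rot: [0.043, 0.956, -0.011, 0.29]
contact_force: [-0.5, -0.3, -0.3]
finger_gap: 0.0579
```

Run:
```python
from h import *
tgt(.071,px=.0049,pz=-.003)
im,d=get_image("wrist"); cv2.imwrite(f"pics/w7.png",im[:,:,::-1])
```

```text
t 17.17 q [-0.044  0.371 -0.301  1.953  0.884  0.409  0.437] p [0.6807 0.1009 0.0697] gap 0.0579 F [-0.5 -0.3 -0.3]
[[-0.829, 0.088, 0.553], [0.075, 0.996, -0.045], [-0.555, 0.004, -0.832]]
tilt 33.7 az -4.7 jaw az 85.0 y_z 0.004
TCP target [0.6804 0.1015 0.0712]
tool shift [-0.003  0.003 -0.007]
```

View pics/w7.png

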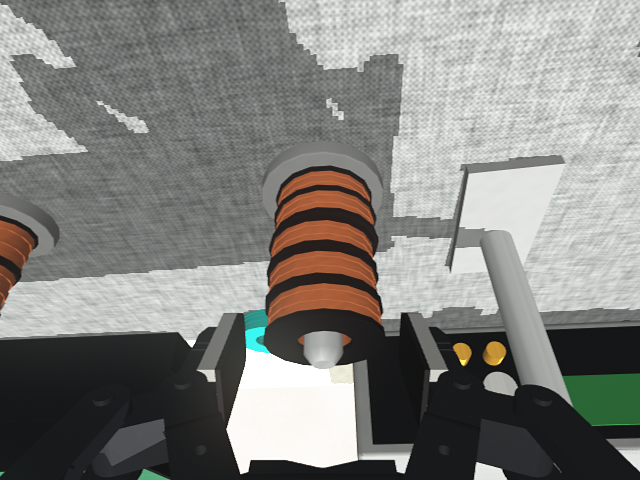

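Emit:
{"method": "drive_tool", "body": {
  "motion": "0 0 0 0; 0 0 0 0; 0 0 0 0; 0 0 0 0; 0 0 0 0; 0 0 0 0; 0 0 0 0; 0 0 0 0; 0 0 0 0; 0 0 0 0",
  "hand": 30,
  "squeeze": 40
}}

```text
time: 18.05
position: [0.6808, 0.1012, 0.0704]
eef_rot: [0.042, 0.956, -0.011, 0.29]
contact_force: [-0.8, -0.1, 1.9]
finger_gap: 0.043
```

Run:
```python
from h import *
tgt(.071,px=.0049,pz=-.003)
s,M=st(); go([0,0,.028],M); go([-.13,0,.028],M)
im,d=get_image("wrist"); cv2.imwrite(f"pics/w8.png",im[:,:,::-1])
```

```text
t 18.05 q [-0.043  0.37  -0.302  1.953  0.883  0.41   0.437] p [0.6808 0.1012 0.0704] gap 0.043 F [-0.8 -0.1  1.9]
[[-0.828, 0.087, 0.554], [0.075, 0.996, -0.045], [-0.555, 0.004, -0.832]]
tilt 33.7 az -4.6 jaw az 85.0 y_z 0.004
TCP target [0.6804 0.1015 0.0712]
tool shift [-0.001  0.001 -0.004]
t 18.05 q [-0.043  0.37  -0.302  1.953  0.883  0.41   0.437] p [0.6808 0.1012 0.0704] gap 0.043 F [-0.8 -0.1  1.9]
[[-0.828, 0.087, 0.554], [0.075, 0.996, -0.045], [-0.555, 0.004, -0.832]]
tilt 33.7 az -4.6 jaw az 85.0 y_z 0.004
tool shift [-0.078  0.001 -0.116]
tool shift [ 0.461 -0.056 -0.476]
```

View pics/w8.png

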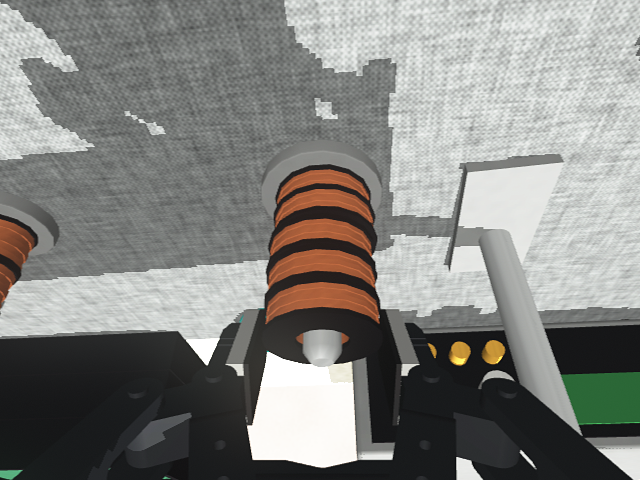

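The top coil is held at a 43 mm opening. Next I lift it straight up 29 mm.

Emit:
{"method": "drive_tool", "body": {
  "motion": "-0.01 0 -0.01 0; -0.02 0 -0.03 0; -0.03 0 -0.045 0; -0.04 0 -0.06 0; -0.05 0 -0.075 0; -0.06 0 -0.09 0; -0.07 0 -0.105 0; -0.08 0 -0.12 0; -0.08 0 -0.12 0; -0.08 0 -0.12 0"
}}

```text
time: 18.93
position: [0.6809, 0.1011, 0.0996]
eef_rot: [0.042, 0.956, -0.011, 0.29]
contact_force: [-0.1, -0.4, -1.0]
finger_gap: 0.0432
```

Run:
```python
from h import *
st()
im,d=get_image("wrist"); cv2.imwrite(f"pics/w9.png",im[:,:,::-1])
```

```text
t 18.93 q [ 0.004  0.33  -0.354  1.931  0.793  0.459  0.537] p [0.6809 0.1011 0.0996] gap 0.0432 F [-0.1 -0.4 -1. ]
[[-0.828, 0.087, 0.554], [0.075, 0.996, -0.045], [-0.556, 0.004, -0.831]]
tilt 33.8 az -4.6 jaw az 85.0 y_z 0.004
```

View pics/w9.png

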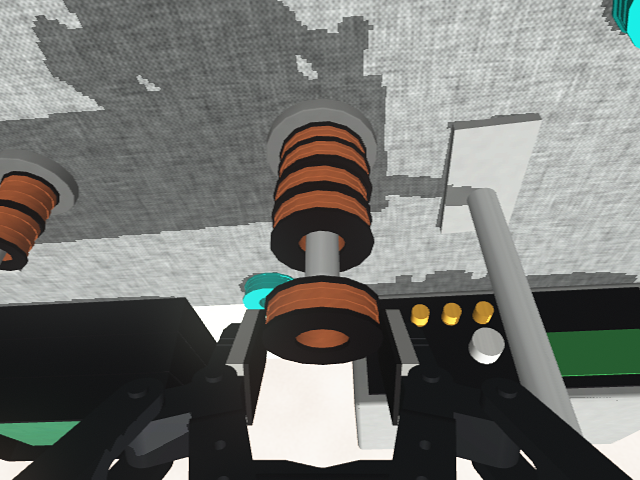

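One coil is held flat and clear of the rod at (322,338). The four below stay on the post. I'll back out from under the bar.

Emit:
{"method": "drive_tool", "body": {
  "motion": "0.03 0 -0.02 0; 0.08 0.01 -0.05 0; 0.14 0.02 -0.09 0; 0.21 0.03 -0.14 0; 0.28 0.04 -0.19 0; 0.35 0.05 -0.24 0; 0.42 0.06 -0.28 0; 0.48 0.08 -0.32 0; 0.53 0.09 -0.35 0; 0.55 0.09 -0.37 0"
}}

```text
time: 19.82
position: [0.5483, 0.1312, 0.0992]
eef_rot: [0.042, 0.956, -0.011, 0.29]
contact_force: [-0.4, -1.2, -0.5]
finger_gap: 0.0426
```

```bash
cat >> h.py <<'E'
TR={'A':(.5008,.2960),'B':(.4951,.2302),'C':(.4422,.2690)}
OFF=np.array([.0061,-.0008,-.0006])
def tray(k,zc):
    s,M=st(); x=np.r_[TR[k],zc]+OFF; print('TCP target',x.round(4)); go(x-s['position'],M)
E
python3 - <<'E'
from h import *
tray('A',.06)
E
```

```text
t 19.82 q [-0.102  0.101 -0.392  2.21   0.84   0.462  0.307] p [0.5483 0.1312 0.0992] gap 0.0426 F [-0.4 -1.2 -0.5]
[[-0.829, 0.086, 0.553], [0.073, 0.996, -0.044], [-0.555, 0.004, -0.832]]
tilt 33.7 az -4.6 jaw az 85.1 y_z 0.004
TCP target [0.5069 0.2952 0.0594]
tool shift [0.342 0.798 0.015]
```

Emit:
{"method": "drive_tool", "body": {
  "motion": "0.02 0.04 0 0; 0.05 0.12 0 0; 0.09 0.22 0 0; 0.14 0.33 0 0; 0.19 0.44 0 0; 0.24 0.55 0.01 0; 0.28 0.65 0.01 0; 0.32 0.74 0.01 0; 0.34 0.79 0.01 0; 0.34 0.8 0.02 0"
}}

```text
time: 20.65
position: [0.5069, 0.2981, 0.0585]
eef_rot: [0.04, 0.956, -0.01, 0.289]
contact_force: [-0.2, 0.0, -0.4]
finger_gap: 0.0431
```

Run:
```python
from h import *
tray('A',.0125)
im,d=get_image("wrist"); cv2.imwrite(f"pics/w10.png",im[:,:,::-1])
```

```text
t 20.65 q [-0.425  0.312 -0.489  2.095  1.085  0.703 -0.221] p [0.5069 0.2981 0.0585] gap 0.0431 F [-0.2  0.  -0.4]
[[-0.83, 0.082, 0.552], [0.071, 0.997, -0.041], [-0.554, 0.005, -0.833]]
tilt 33.6 az -4.3 jaw az 85.3 y_z 0.005
TCP target [0.5069 0.2952 0.0119]
tool shift [ 0.128 -0.016  0.195]
```

View pics/w10.png

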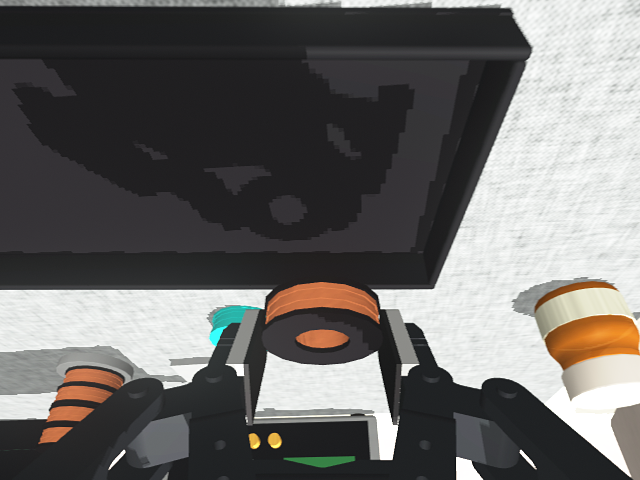

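Emit:
{"method": "drive_tool", "body": {
  "motion": "0.01 0 0.02 0; 0.03 -0.01 0.05 0; 0.05 -0.01 0.08 0; 0.07 -0.02 0.11 0; 0.09 -0.02 0.14 0; 0.105 -0.02 0.16 0; 0.115 -0.02 0.175 0; 0.12 -0.02 0.185 0; 0.125 -0.02 0.19 0; 0.128 -0.02 0.195 0"
}}

```text
time: 21.53
position: [0.5079, 0.2926, 0.0116]
eef_rot: [0.041, 0.956, -0.01, 0.289]
contact_force: [0.3, 0.2, -0.8]
finger_gap: 0.0427
```

Run:
```python
from h import *
tray('A',.011)
im,d=get_image("scene"); cv2.imwrite(f"pics/s11.png",cv2.resize(im[180:320,360:560],None,fx=4,fy=4)[:,:,::-1])
```

```text
t 21.53 q [-0.462  0.397 -0.441  2.124  1.242  0.663 -0.387] p [0.5079 0.2926 0.0116] gap 0.0427 F [ 0.3  0.2 -0.8]
[[-0.829, 0.084, 0.553], [0.072, 0.996, -0.043], [-0.554, 0.004, -0.832]]
tilt 33.7 az -4.5 jaw az 85.2 y_z 0.004
TCP target [0.5069 0.2952 0.0104]
tool shift [0.008 0.013 0.002]
```

View pics/s11.png

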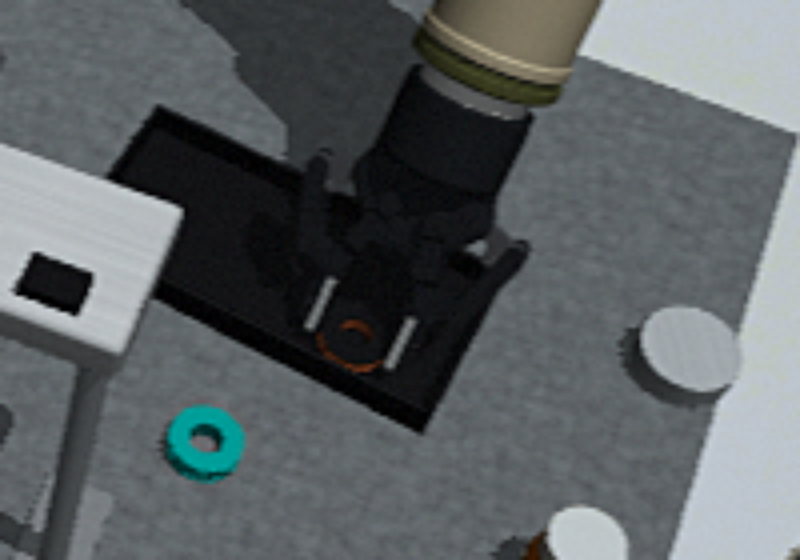

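Emit:
{"method": "drive_tool", "body": {
  "motion": "0.002 0 0.003 0; 0.002 0 0.003 0; 0.002 0 0.003 0; 0.002 0 0.003 0; 0.002 0 0.003 0; 0.002 0 0.003 0; 0 0 -0.06 0; 0 0 -0.14 0; 0 0 -0.22 0; 0 0 -0.3 0",
  "hand": 54
}}

```text
time: 22.42
position: [0.4741, 0.2951, 0.0619]
eef_rot: [0.041, 0.956, -0.01, 0.289]
contact_force: [0.1, 0.0, 0.2]
finger_gap: 0.0538
```

Run:
```python
from h import *
s,M=st()
im,d=get_image("wrist"); cv2.imwrite(f"pics/w12.png",im[:,:,::-1])
s,M=st(); x=np.array([.575,.11,.06]); go(x-s['position'],M)
```

```text
t 22.42 q [-0.449  0.262 -0.513  2.15   1.063  0.719 -0.26 ] p [0.4741 0.2951 0.0619] gap 0.0538 F [0.1 0.  0.2]
[[-0.829, 0.084, 0.552], [0.072, 0.996, -0.043], [-0.554, 0.004, -0.833]]
tilt 33.6 az -4.5 jaw az 85.2 y_z 0.004
t 22.47 q [-0.45   0.258 -0.516  2.149  1.059  0.721 -0.257] p [0.4734 0.2969 0.0643] gap 0.0541 F [-1.   1.7  1.1]
[[-0.829, 0.082, 0.554], [0.071, 0.997, -0.041], [-0.555, 0.006, -0.832]]
tilt 33.7 az -4.2 jaw az 85.3 y_z 0.006
tool shift [-0.475 -0.89   0.337]
```

View pics/w12.png

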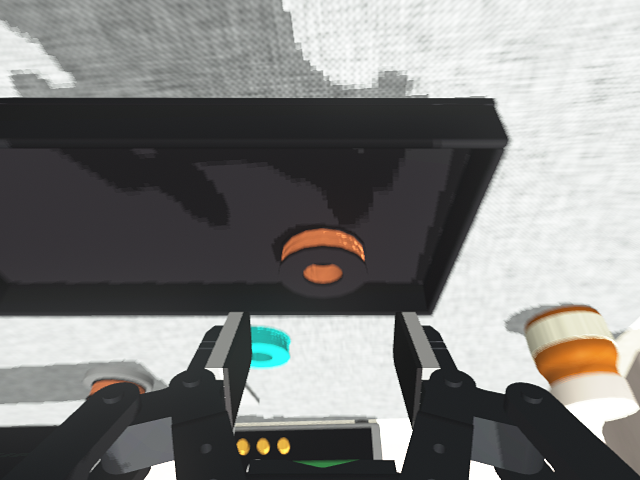

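The first coil lies flat in the tray, at (322,265) in the wrist view. Back for the second.

Emit:
{"method": "drive_tool", "body": {
  "motion": "-0.03 -0.04 0.01 0; -0.08 -0.12 0.03 0; -0.15 -0.23 0.06 0; -0.22 -0.34 0.09 0; -0.29 -0.46 0.12 0; -0.36 -0.58 0.15 0; -0.43 -0.69 0.18 0; -0.5 -0.8 0.2 0; -0.56 -0.88 0.22 0; -0.58 -0.91 0.23 0",
  "hand": 58
}}

```text
time: 23.3
position: [0.5818, 0.1013, 0.0901]
eef_rot: [0.042, 0.956, -0.01, 0.291]
contact_force: [-0.8, -0.1, -0.2]
finger_gap: 0.0584
```

Run:
```python
from h import *
s,M=st(); x=np.array([.6808,.1012,.0571]); go(x-s['position'],M)
```

```text
t 23.3 q [-0.038  0.16  -0.358  2.172  0.858  0.405  0.376] p [0.5818 0.1013 0.0901] gap 0.0584 F [-0.8 -0.1 -0.2]
[[-0.828, 0.087, 0.555], [0.075, 0.996, -0.044], [-0.556, 0.005, -0.831]]
tilt 33.8 az -4.5 jaw az 85.0 y_z 0.005
tool shift [-0.318  0.042  0.412]
```

Emit:
{"method": "drive_tool", "body": {
  "motion": "-0.02 0 0.03 0; -0.06 0.01 0.08 0; -0.11 0.01 0.14 0; -0.16 0.02 0.2 0; -0.2 0.03 0.26 0; -0.24 0.03 0.31 0; -0.28 0.04 0.36 0; -0.3 0.04 0.39 0; -0.315 0.04 0.41 0; -0.315 0.04 0.41 0"
}}

```text
time: 24.13
position: [0.6803, 0.101, 0.0562]
eef_rot: [0.042, 0.956, -0.01, 0.29]
contact_force: [-0.5, -0.2, 0.7]
finger_gap: 0.0581
```

Emit:
{"method": "drive_tool", "body": {
  "motion": "0 0 0 0; 0 0 0 0; 0 0 0 0; 0 0 0 0; 0 0 0 0; 0 0 0 0; 0 0 0 0; 0 0 0 0; 0 0 0 0; 0 0 0 0",
  "hand": 30
}}

```text
time: 24.97
position: [0.6803, 0.101, 0.0562]
eef_rot: [0.042, 0.956, -0.01, 0.29]
contact_force: [-0.8, 1.0, 0.7]
finger_gap: 0.0412
```

Run:
```python
from h import *
s,M=st(); go(np.array([.6808,.1012,.1005])-s['position'],M)
im,d=get_image("wrist"); cv2.imwrite(f"pics/w13.png",im[:,:,::-1])
```

```text
t 24.97 q [-0.046  0.392 -0.299  1.962  0.95   0.391  0.371] p [0.6803 0.101  0.0562] gap 0.0412 F [-0.8  1.   0.7]
[[-0.828, 0.087, 0.554], [0.075, 0.996, -0.044], [-0.556, 0.005, -0.831]]
tilt 33.8 az -4.6 jaw az 85.0 y_z 0.005
tool shift [-0.125  0.002 -0.183]
```

View pics/w13.png

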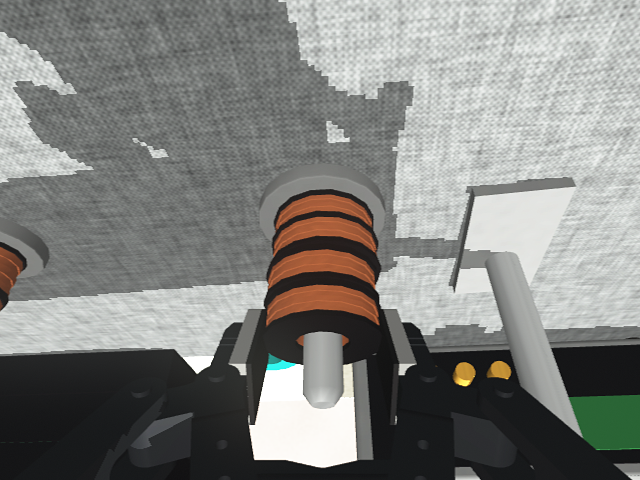

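Emit:
{"method": "drive_tool", "body": {
  "motion": "-0.01 0 -0.01 0; -0.025 0 -0.035 0; -0.04 0 -0.06 0; -0.055 0 -0.085 0; -0.07 0 -0.11 0; -0.09 0 -0.135 0; -0.11 0 -0.16 0; -0.12 0 -0.175 0; -0.125 0 -0.183 0; -0.125 0 -0.183 0"
}}

```text
time: 25.85
position: [0.6811, 0.1007, 0.1013]
eef_rot: [0.042, 0.956, -0.01, 0.291]
contact_force: [0.2, 0.6, -0.7]
finger_gap: 0.0414
```

Run:
```python
from h import *
s,M=st(); go(np.array([.548,.1312,.1005])-s['position'],M)
im,d=get_image("wrist"); cv2.imwrite(f"pics/w14.png",im[:,:,::-1])
```

```text
t 25.85 q [ 0.03   0.331 -0.384  1.929  0.804  0.465  0.531] p [0.6811 0.1007 0.1013] gap 0.0414 F [ 0.2  0.6 -0.7]
[[-0.827, 0.087, 0.555], [0.075, 0.996, -0.044], [-0.556, 0.005, -0.831]]
tilt 33.8 az -4.5 jaw az 85.0 y_z 0.005
tool shift [ 0.564  0.094 -0.373]
```

View pics/w14.png

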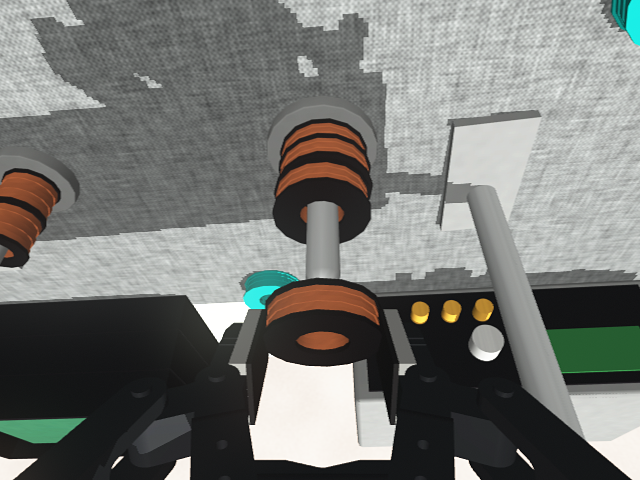

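One coil is held flat and three remain on the post. I'll back out and carry it to spot B.

Emit:
{"method": "drive_tool", "body": {
  "motion": "0.03 0 -0.02 0; 0.08 0.01 -0.05 0; 0.14 0.02 -0.09 0; 0.21 0.03 -0.14 0; 0.28 0.04 -0.19 0; 0.35 0.05 -0.24 0; 0.42 0.06 -0.28 0; 0.48 0.08 -0.32 0; 0.54 0.09 -0.35 0; 0.56 0.09 -0.37 0"
}}

```text
time: 26.73
position: [0.5462, 0.1309, 0.099]
eef_rot: [0.041, 0.956, -0.01, 0.29]
contact_force: [-0.0, 0.2, -1.0]
finger_gap: 0.041
```

Run:
```python
from h import *
tray('B',.055)
```

```text
t 26.73 q [-0.071  0.099 -0.424  2.214  0.846  0.463  0.302] p [0.5462 0.1309 0.099 ] gap 0.041 F [-0.   0.2 -1. ]
[[-0.829, 0.085, 0.553], [0.073, 0.996, -0.044], [-0.555, 0.004, -0.832]]
tilt 33.7 az -4.5 jaw az 85.1 y_z 0.004
TCP target [0.5012 0.2294 0.0544]
tool shift [0.346 0.471 0.039]
```

Emit:
{"method": "drive_tool", "body": {
  "motion": "0.02 0.02 0 0; 0.06 0.07 0.01 0; 0.11 0.14 0.01 0; 0.16 0.21 0.02 0; 0.21 0.28 0.02 0; 0.26 0.34 0.03 0; 0.3 0.39 0.03 0; 0.33 0.43 0.04 0; 0.345 0.45 0.04 0; 0.345 0.455 0.04 0"
}}

```text
time: 27.57
position: [0.5005, 0.227, 0.0538]
eef_rot: [0.04, 0.956, -0.01, 0.289]
contact_force: [-0.4, -0.2, -0.6]
finger_gap: 0.0414
```

Run:
```python
from h import *
s,M=st(); go(np.array([.5012,.2265,.0119])-s['position'],M)
im,d=get_image("wrist"); cv2.imwrite(f"pics/w15.png",im[:,:,::-1])
```

```text
t 27.57 q [-0.299  0.221 -0.488  2.222  1.112  0.593 -0.186] p [0.5005 0.227  0.0538] gap 0.0414 F [-0.4 -0.2 -0.6]
[[-0.83, 0.083, 0.552], [0.072, 0.997, -0.043], [-0.554, 0.004, -0.833]]
tilt 33.6 az -4.5 jaw az 85.2 y_z 0.004
tool shift [ 0.113 -0.003  0.177]
```

View pics/w15.png

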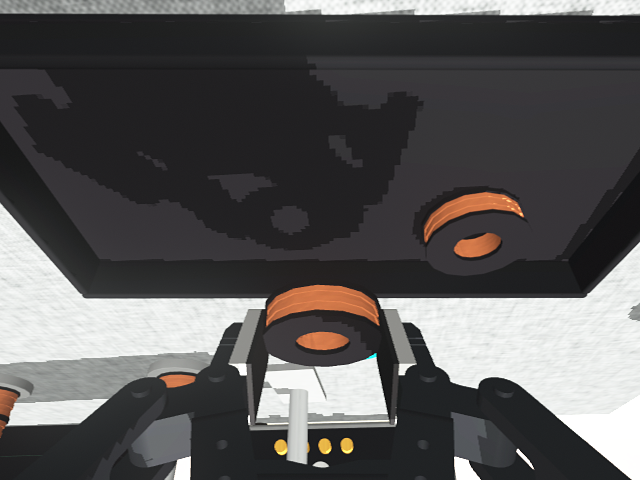

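Emit:
{"method": "drive_tool", "body": {
  "motion": "0.01 0 0.02 0; 0.03 0 0.05 0; 0.05 0 0.08 0; 0.07 0 0.11 0; 0.085 0 0.135 0; 0.095 0 0.15 0; 0.103 0 0.163 0; 0.108 0 0.17 0; 0.112 0 0.175 0; 0.113 0 0.177 0"
}}

```text
time: 28.45
position: [0.5019, 0.2265, 0.0122]
eef_rot: [0.041, 0.956, -0.01, 0.289]
contact_force: [0.4, -0.1, -1.3]
finger_gap: 0.0412
```

Run:
```python
from h import *
s,M=st(); go(np.array([.5012,.2265,.0108])-s['position'],M)
im,d=get_image("wrist"); cv2.imwrite(f"pics/w16.png",im[:,:,::-1])
```

```text
t 28.45 q [-0.342  0.316 -0.446  2.241  1.304  0.574 -0.385] p [0.5019 0.2265 0.0122] gap 0.0412 F [ 0.4 -0.1 -1.3]
[[-0.829, 0.084, 0.552], [0.072, 0.996, -0.044], [-0.554, 0.004, -0.832]]
tilt 33.7 az -4.5 jaw az 85.2 y_z 0.004
tool shift [ 0.007 -0.     0.004]
```

View pics/w16.png

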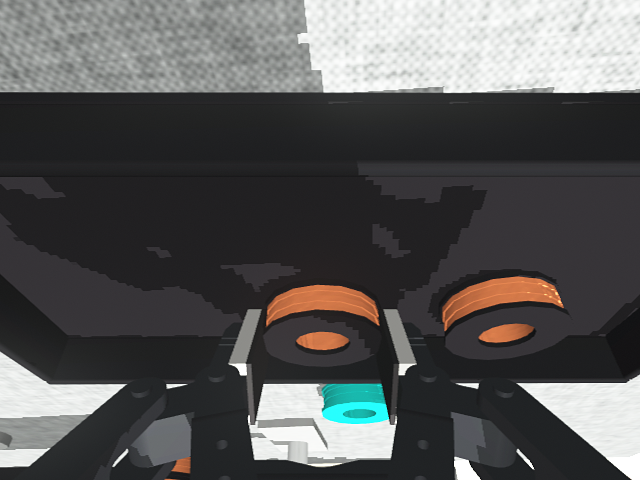

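Emit:
{"method": "drive_tool", "body": {
  "motion": "0.004 0 0.005 0; 0.004 0 0.005 0; 0.004 0 0.005 0; 0.004 0 0.005 0; 0.004 0 0.005 0; 0.004 0 0.005 0; 0 0 -0.06 0; 0 0 -0.14 0; 0 0 -0.22 0; 0 0 -0.3 0",
  "hand": 50
}}

```text
time: 29.33
position: [0.4682, 0.2292, 0.0626]
eef_rot: [0.041, 0.956, -0.01, 0.289]
contact_force: [-0.5, -0.4, 0.2]
finger_gap: 0.05
```

Run:
```python
from h import *
im,d=get_image("wrist"); cv2.imwrite(f"pics/w17.png",im[:,:,::-1])
s,M=st(); go(np.array([.582,.1013,.09])-s['position'],M)
```

```text
t 29.38 q [-0.321  0.153 -0.526  2.268  1.052  0.618 -0.191] p [0.4677 0.2305 0.0648] gap 0.0503 F [0.9 2.1 1.7]
[[-0.828, 0.082, 0.554], [0.071, 0.997, -0.042], [-0.556, 0.005, -0.831]]
tilt 33.7 az -4.3 jaw az 85.3 y_z 0.005
tool shift [-0.589 -0.596  0.239]
```

View pics/w17.png

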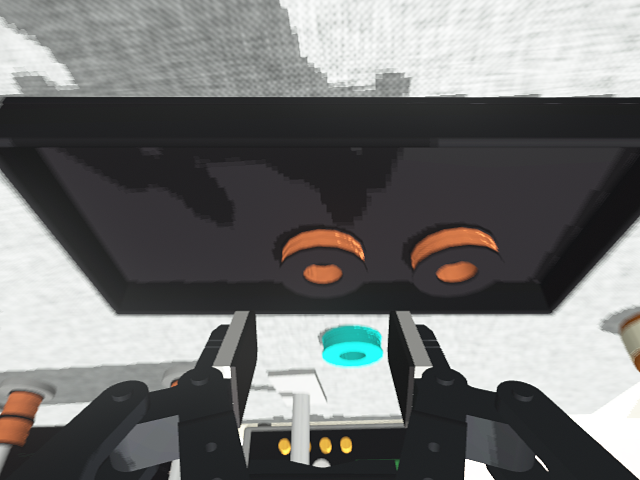

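Two coils lie flat side by side at (322,262) and (455,262). Back for the third.

Emit:
{"method": "drive_tool", "body": {
  "motion": "-0.03 -0.03 0.01 0; -0.09 -0.09 0.03 0; -0.16 -0.16 0.06 0; -0.23 -0.23 0.09 0; -0.3 -0.3 0.12 0; -0.37 -0.38 0.15 0; -0.44 -0.45 0.18 0; -0.51 -0.52 0.21 0; -0.57 -0.58 0.23 0; -0.59 -0.6 0.24 0",
  "hand": 58
}}

```text
time: 30.22
position: [0.5838, 0.0976, 0.0903]
eef_rot: [0.042, 0.956, -0.01, 0.29]
contact_force: [-0.4, 0.4, 0.3]
finger_gap: 0.0578
```

Run:
```python
from h import *
s,M=st(); go(np.array([.6807,.1012,.0575])-s['position'],M); go(np.array([.6807,.1012,.0427])-s['position'],M)
```

```text
t 30.22 q [-0.007  0.163 -0.379  2.168  0.858  0.404  0.387] p [0.5838 0.0976 0.0903] gap 0.0578 F [-0.4  0.4  0.3]
[[-0.828, 0.086, 0.554], [0.074, 0.996, -0.044], [-0.556, 0.005, -0.831]]
tilt 33.8 az -4.6 jaw az 85.1 y_z 0.005
tool shift [-0.309  0.059  0.404]
tool shift [-0.267  0.059  0.466]
```

Emit:
{"method": "drive_tool", "body": {
  "motion": "-0.02 0 0.03 0; -0.05 0.02 0.09 0; -0.09 0.03 0.16 0; -0.13 0.04 0.23 0; -0.17 0.05 0.3 0; -0.2 0.06 0.36 0; -0.23 0.06 0.41 0; -0.25 0.06 0.44 0; -0.265 0.06 0.465 0; -0.265 0.06 0.465 0"
}}

```text
time: 31.05
position: [0.6804, 0.102, 0.0417]
eef_rot: [0.042, 0.956, -0.01, 0.29]
contact_force: [-0.8, -0.7, -0.7]
finger_gap: 0.0576
```

Emit:
{"method": "drive_tool", "body": {
  "motion": "0 0 0 0; 0 0 0 0; 0 0 0 0; 0 0 0 0; 0 0 0 0; 0 0 0 0; 0 0 0 0; 0 0 0 0; 0 0 0 0; 0 0 0 0",
  "hand": 30
}}

```text
time: 31.88
position: [0.6805, 0.102, 0.0419]
eef_rot: [0.042, 0.956, -0.01, 0.29]
contact_force: [-2.6, 0.5, 1.8]
finger_gap: 0.0433
```

Run:
```python
from h import *
s,M=st(); go(np.array([.6808,.1012,.1010])-s['position'],M)
im,d=get_image("wrist"); cv2.imwrite(f"pics/w18.png",im[:,:,::-1])
```

```text
t 31.88 q [-0.052  0.417 -0.295  1.969  1.022  0.376  0.298] p [0.6805 0.102  0.0419] gap 0.0433 F [-2.6  0.5  1.8]
[[-0.828, 0.086, 0.554], [0.074, 0.996, -0.044], [-0.556, 0.005, -0.831]]
tilt 33.8 az -4.5 jaw az 85.1 y_z 0.005
tool shift [-0.166 -0.003 -0.245]
```

View pics/w18.png

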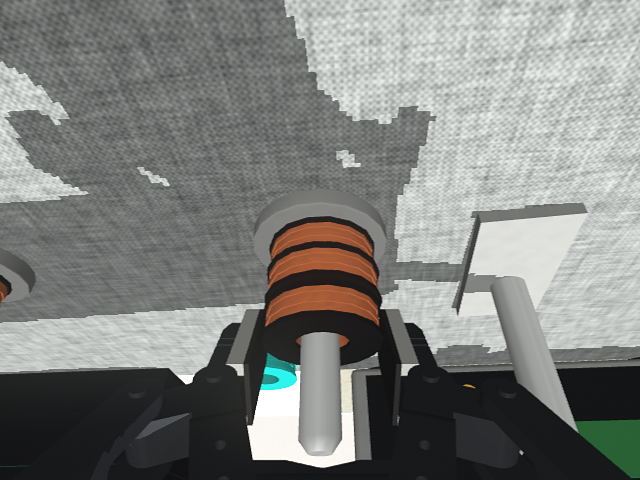

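Emit:
{"method": "drive_tool", "body": {
  "motion": "-0.01 0 -0.015 0; -0.03 0 -0.045 0; -0.05 0 -0.08 0; -0.075 0 -0.115 0; -0.1 0 -0.15 0; -0.12 0 -0.18 0; -0.14 0 -0.21 0; -0.155 0 -0.23 0; -0.165 0 -0.245 0; -0.165 0 -0.245 0"
}}

```text
time: 32.77
position: [0.6811, 0.1017, 0.1019]
eef_rot: [0.042, 0.956, -0.01, 0.291]
contact_force: [0.3, -0.2, 0.4]
finger_gap: 0.0427
```

Run:
```python
from h import *
s,M=st(); go(np.array([.548,.1312,.1010])-s['position'],M)
im,d=get_image("wrist"); cv2.imwrite(f"pics/w19.png",im[:,:,::-1])
```

```text
t 32.77 q [ 0.053  0.334 -0.412  1.928  0.819  0.473  0.52 ] p [0.6811 0.1017 0.1019] gap 0.0427 F [ 0.3 -0.2  0.4]
[[-0.827, 0.086, 0.555], [0.074, 0.996, -0.044], [-0.557, 0.005, -0.831]]
tilt 33.8 az -4.5 jaw az 85.1 y_z 0.005
tool shift [ 0.564  0.09  -0.372]
```

View pics/w19.png

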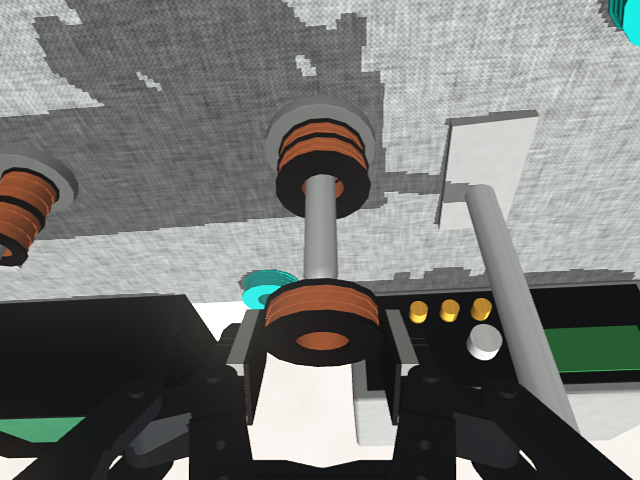

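Emit:
{"method": "drive_tool", "body": {
  "motion": "0.03 0 -0.02 0; 0.08 0.01 -0.05 0; 0.14 0.02 -0.09 0; 0.21 0.03 -0.14 0; 0.28 0.04 -0.19 0; 0.35 0.05 -0.24 0; 0.42 0.06 -0.28 0; 0.48 0.08 -0.32 0; 0.54 0.09 -0.35 0; 0.56 0.09 -0.37 0"
}}

```text
time: 33.65
position: [0.5462, 0.1317, 0.0994]
eef_rot: [0.041, 0.956, -0.01, 0.29]
contact_force: [0.5, -0.5, -1.5]
finger_gap: 0.0425
```

Run:
```python
from h import *
tray('C',.06)
from ik import ik
s=sense(); M=R.from_quat(s['eef_rot']).as_matrix()
for z in (.06,.011):
    q,ep,eo,_,_=ik(np.r_[.4422,.269,z]+OFF,M); print(q.round(2),ep,eo)
```

```text
t 33.65 q [-0.042  0.101 -0.456  2.212  0.851  0.467  0.299] p [0.5462 0.1317 0.0994] gap 0.0425 F [ 0.5 -0.5 -1.5]
[[-0.829, 0.084, 0.553], [0.072, 0.996, -0.044], [-0.555, 0.004, -0.832]]
tilt 33.7 az -4.5 jaw az 85.2 y_z 0.004
TCP target [0.4483 0.2682 0.0594]
tool shift [ 0.566  0.638 -0.134]
[-0.58  0.19 -0.37  2.26  1.07  0.63 -0.32] 0.0008522344137774421 0.0002644494098708131
[-0.45  0.33 -0.53  2.28  1.33  0.65 -0.58] 0.000836172488619849 0.0002488687938973393
```

Emit:
{"method": "drive_tool", "body": {
  "motion": "0.03 0.03 -0.01 0; 0.09 0.1 -0.02 0; 0.16 0.18 -0.04 0; 0.23 0.26 -0.05 0; 0.3 0.34 -0.07 0; 0.37 0.42 -0.09 0; 0.44 0.5 -0.1 0; 0.5 0.56 -0.12 0; 0.55 0.62 -0.13 0; 0.57 0.64 -0.13 0"
}}

```text
time: 34.48
position: [0.4467, 0.2708, 0.0578]
eef_rot: [0.04, 0.956, -0.01, 0.289]
contact_force: [-0.4, -0.3, -0.6]
finger_gap: 0.043
```

Run:
```python
from h import *
tray('C',.0125)
im,d=get_image("wrist"); cv2.imwrite(f"pics/w20.png",im[:,:,::-1])
```

```text
t 34.48 q [-0.366  0.21  -0.606  2.237  1.082  0.704 -0.304] p [0.4467 0.2708 0.0578] gap 0.043 F [-0.4 -0.3 -0.6]
[[-0.83, 0.081, 0.552], [0.07, 0.997, -0.041], [-0.554, 0.005, -0.833]]
tilt 33.6 az -4.3 jaw az 85.3 y_z 0.005
TCP target [0.4483 0.2682 0.0119]
tool shift [ 0.12  -0.013  0.196]
```

View pics/w20.png

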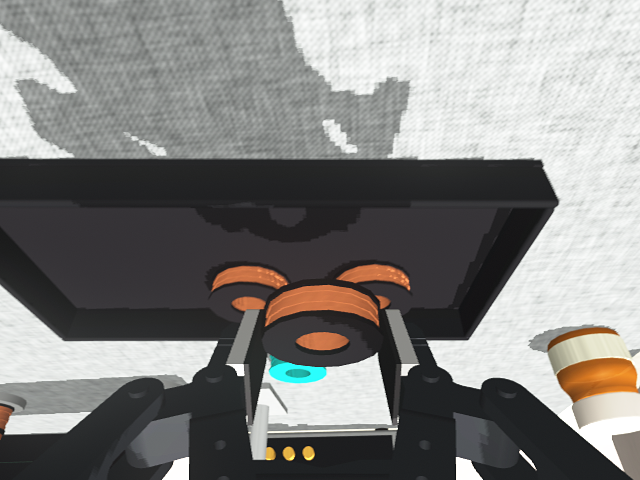

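Emit:
{"method": "drive_tool", "body": {
  "motion": "0.01 0 0.02 0; 0.03 -0.01 0.05 0; 0.05 -0.01 0.08 0; 0.07 -0.01 0.115 0; 0.085 -0.01 0.14 0; 0.1 -0.01 0.16 0; 0.11 -0.01 0.177 0; 0.115 -0.01 0.187 0; 0.12 -0.01 0.193 0; 0.12 -0.01 0.196 0"
}}

```text
time: 35.37
position: [0.4482, 0.2686, 0.0114]
eef_rot: [0.039, 0.956, -0.01, 0.289]
contact_force: [0.5, -0.8, -0.9]
finger_gap: 0.0429
```

Run:
```python
from h import *
tray('C',.0112)
im,d=get_image("wrist"); cv2.imwrite(f"pics/w21.png",im[:,:,::-1])
```

```text
t 35.37 q [-0.409  0.318 -0.562  2.262  1.271  0.686 -0.498] p [0.4482 0.2686 0.0114] gap 0.0429 F [ 0.5 -0.8 -0.9]
[[-0.83, 0.081, 0.552], [0.07, 0.997, -0.041], [-0.553, 0.004, -0.833]]
tilt 33.6 az -4.3 jaw az 85.4 y_z 0.004
TCP target [0.4483 0.2682 0.0106]
tool shift [ 0.002 -0.002  0.004]
```

View pics/w21.png

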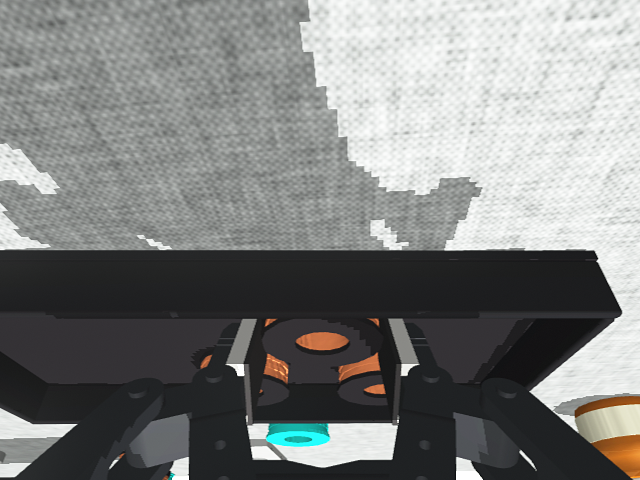

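Emit:
{"method": "drive_tool", "body": {
  "motion": "0.003 0 0.004 0; 0.003 0 0.004 0; 0.003 0 0.004 0; 0.003 0 0.004 0; 0.003 0 0.004 0; 0.003 0 0.004 0; 0 0 -0.06 0; 0 0 -0.14 0; 0 0 -0.22 0; 0 0 -0.3 0",
  "hand": 52
}}

```text
time: 36.25
position: [0.4146, 0.2711, 0.0619]
eef_rot: [0.039, 0.957, -0.01, 0.289]
contact_force: [-0.2, 0.2, 0.5]
finger_gap: 0.0523
```

Emit:
{"method": "drive_tool", "body": {
  "motion": "-0.04 0 -0.06 0; -0.1 0 -0.15 0; -0.16 0 -0.25 0; -0.22 0 -0.35 0; -0.28 0 -0.45 0; -0.34 0 -0.55 0; -0.4 0 -0.64 0; -0.45 0 -0.72 0; -0.48 0 -0.78 0; -0.48 0 -0.78 0"
}}

```text
time: 37.08
position: [0.4089, 0.2721, 0.2484]
eef_rot: [0.04, 0.956, -0.008, 0.291]
contact_force: [0.1, 0.1, -0.1]
finger_gap: 0.0518
```

Run:
```python
from h import *
st()
for n in ("wrist","scene","top"):
    im,d=get_image(n); np.save(f"pics/{n}22.npy",d); np.save(f"pics/{n}22_rgb.npy",im)
    cv2.imwrite(f"pics/{n}22.png",im[:,:,::-1])
st()
S=cloud("scene",np.load("pics/scene22.npy"))
im=np.load("pics/scene22_rgb.npy").astype(int)
P=S.reshape(-1,3)
tr=np.array([.4695,.2365]); ty=np.array([.0875,.996]); tx=np.array([.996,-.0875])
loc=np.c_[(P[:,:2]-tr)@tx,(P[:,:2]-tr)@ty,P[:,2]-.004]
k=(abs(loc[:,0])<.05)&(abs(loc[:,1])<.108)&(loc[:,2]>.0105)&(loc[:,2]<.03)
Q=loc[k]; print('top pts',len(Q))
import scipy.cluster.hierarchy as hc
l=hc.fcluster(hc.linkage(Q[:,:2]),.008,'distance')
for i in set(l):
    q=Q[l==i]
    if len(q)>15:
        A=np.c_[q[:,:2],np.ones(len(q))]; c=np.linalg.lstsq(A,q[:,2],rcond=None)[0]
        print(len(q),'centre',((q.max(0)+q.min(0))/2).round(4),'z',np.median(q[:,2]).round(4),'tilt',np.hypot(*c[:2]).round(3))
k=(np.hypot(P[:,0]-.6747,P[:,1]-.102)<.03)&(P[:,2]>.03)&(P[:,2]<.045)
q=P[k]; print('post ring',len(q),((q.max(0)+q.min(0))/2).round(4),np.median(q[:,2]))
```

```text
t 37.08 q [-0.328 -0.184 -0.61   2.069  0.484  0.951  0.31 ] p [0.4089 0.2721 0.2484] gap 0.0518 F [ 0.1  0.1 -0.1]
[[-0.828, 0.08, 0.555], [0.071, 0.997, -0.039], [-0.556, 0.007, -0.831]]
tilt 33.8 az -4.0 jaw az 85.4 y_z 0.007
t 37.23 q [-0.328 -0.18  -0.611  2.074  0.486  0.949  0.308] p [0.408  0.2705 0.2442] gap 0.052 F [-0.4 -0.1  0.2]
[[-0.83, 0.081, 0.551], [0.069, 0.997, -0.042], [-0.553, 0.003, -0.833]]
tilt 33.6 az -4.4 jaw az 85.4 y_z 0.003
top pts 511
167 centre [ 0.0278 -0.0066  0.0149] z 0.014 tilt 0.033
162 centre [-0.0276  0.0303  0.0142] z 0.014 tilt 0.016
182 centre [0.0266 0.0598 0.0142] z 0.0139 tilt 0.007
post ring 199 [0.6731 0.1035 0.0374] 0.0359362165820436
```

View pics/wrist22.png

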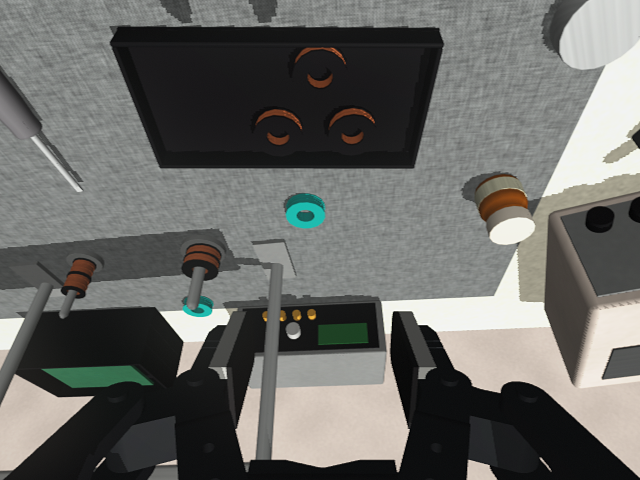

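View pics/scene22.png

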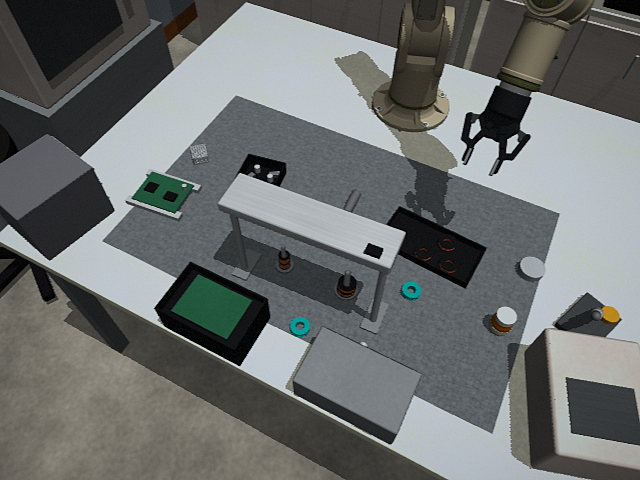

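```bash
python3 -c "
from plant import *
print(sign_off())"
```

```text
the job is handed in; nothing more can be done
None
```

I moved the top three wide coils from the post into the kit tray one at a time and handed the job in at about 37 s of the 72 s allowed. No verdict came back.

**Tilting the hand:** a straight-down hand cannot get under the light. I tilted the tool about 34° by asking for poses above the arm's reach. I then gripped each coil across its sides, lifted it straight off the rod and backed out toward the robot.

**Last checks, from the scene camera depth and pictures:**
- **In the tray:** the three coil tops are 14 mm above the floor, so their centres are at about 7 mm. Tilt is 0.033 rad at most. Their centres are near (28, -7), (27, 60) and (-28, 30) mm in the tray's axes.
- **On the post:** two coils remain, and the upper one's top is at 36 mm. The depth fit puts it about 2 mm off the post axis, within calibration error.
- **Around the bench:** the narrow coils, light, turquoise rings and loose parts look unmoved by eye; I did not measure them. The force readings at the end of each move stayed under about 4 N. The gripper is open and well clear.

**Disagreements:**
- **Fingertip position:** the interface text puts the fingertips 25 mm ahead of the TCP. Both cameras showed them at about 0 mm with the jaws at 44 mm. My first close followed the text and caught nothing, so I used the camera value from then on.
- **Grip on the second coil:** the jaws read 41 mm on it, against 43 mm on the other two. It still lifted and sat flat.

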